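# Set and lock the length stop, then load and shut the bobbin feeder

## Robot

A 6-joint arm with a two-finger parallel gripper is mounted at the origin on the work surface. World frame = base frame: x ahead of the robot, y to its left, z up, the work surface at z = 0. Lengths are in mm, angles in rad, forces in N, time in s.
With the tool pointing down it reaches from about 350 to 975 mm from the base axis. Payload 7.1 kg.
Tool frame: the origin (TCP) lies on the front face of the gripper's body, between the roots of the fingers; the fingertips stand 80 mm ahead of it and the grasp point (between the pads) lies 61 mm ahead of it; z points along the fingers, y is the line along which they close (so a half turn about z gives the same grasp; the last joint's range is limited). The gripper opens to 88 mm and grips with 3 to 60 N. Pads are 20 mm wide; open, the fingers measure 115 mm over their backs; the gripper's body (75 mm by 178 mm) begins 61 mm behind the grasp point.
Start: joints at [-1.241, 0.423, 1.63, -0, 1.089, -0.019], TCP at [213.623, -587.342, 302.675] pointing down, gripper open.
Joint ranges: [-3, 3], [-0.9, 2.11], [0.09, 2.58], [-1.31, 4.45], [0.11, 2.69], [-2.54, 2.54]. Speed limits (rad/s): [2.39, 2.39, 3.01, 3.14, 3.14, 3.14].

## Interface

Orientations are given as a rotation vector (axis times angle).
In Python, from workcell import readout, vision, close_job gives the robot as it stands.
- The arm moves only by the tool servo_tool, never from a script. Its argument "plan" is a list that holds one entry, the list of rows, each a list of 7 numbers: the gripper command: -1 is fully open, 1 is shut, values between are in proportion, then the shift along the world's x, y, z in units of 40 mm (1.0 is 40 mm), then the turn, a rotation vector about the world's x, y, z in units of 5 degrees (1.0 is 5 degrees). A call has 1 to 5 rows; each row shifts and turns the commanded pose from where the row before left it; what a row does not reach is not made up. A row lasts 1/12 s, in which the tool goes at most 41.7 mm and 7.16 degrees, less where a joint would pass 70% of its speed; a pose out of reach is approached as far as the arm can. A call is refused whole if a number of a shift passes 1 or a number of a turn 1, either way. A call with a gripper value outside its range is refused whole. The fingers move at their own pace and stop on an object; the grip force is fixed at half the most. Time passes only in rows, so rows that do not move let the fingers close. It gives the time, the measured TCP pose, the force, the opening and the grip force at its end, in the units of the state.
- readout.get_obs(): the state, without advancing time (a new reading comes with each control period).
- vision.get_image(name): name is "side" or "top"; returns the picture (420x560x3 uint8, red, green, blue); there is no depth.
- vision.camera_params(name): a dict with "fx", "fy", "cx", "cy" (pixels), "rvec" (rotation vector, rad) and "tvec" (3), from world to camera coordinates, as OpenCV has them. Camera axes: x right, y down, z forward; pixel columns grow to the right and rows downward; lengths in mm; the calibration is good to about 2 mm. A picture is of the moment at which its call begins. camera_params takes no time and is no camera call.
- close_job(): hands the job in; it is judged then, once.
The state is a dict: "t": time; "qpos": joint angles; "qvel": joint speeds; "joint_torque": joint torques, N m; "ee_pos": TCP position; "orientation": TCP orientation; "ft_force": force on the tool from outside, world axes, zero at the start; "moment": the same for the moment, N m; "width": finger opening in mm; "grasp_force": force on a finger pad.
Only numpy, scipy, OpenCV 4.12 (cv2) and the standard library are available. Lean on these libraries where they do the work, as an engineer would, in place of code of your own. Each camera call takes 0.05 s, during which the arm holds its last target. There are 200 camera calls.

## Task

First turn the length stop's square-headed adjusting screw until its red pointer is at the red mark, and only then run the brass jam nut clockwise until it is tight, without losing the setting. After that turn the feeder's dial cover so that its opening lines up with the blue-tagged compartment, load every white bobbin from the tray through it into that compartment (they may stand or lie in there), and turn the cover shut, its opening lined up over the red blank. Leave the other things on the bench where they are.

Things in the scene. Friction and masses are not known exactly. Their poses are not given: they have to be found in the camera images.
- feeder: fixed bobbin feeder: round aluminium drum, outer diameter 248, inner radius 118, wall top 130 above the bench, inner floor 8 above it; origin on its axis at bench level. Three 120 degree sectors, parted by 3 thick dividers at 60, 180 and -60 degrees from its x: blue (centred on +x), red (+120, counterclockwise from above), yellow (-120). Colour tags outside, to radius 135.
- bay (a point): centre of the blue compartment: 68 from the drum axis along the feeder's +x, 8 above the bench, on its blue floor
- blank (a point): centre of the red sector, a solid red blank whose top is 124 above the bench (this point), 68 from the drum axis
- cover (a joint): white dial cover, radius 121, underside 131 and top 136 above the bench, with a 120 degree opening (a hub of radius 16 remains). Value = angle of the opening's middle from the feeder's +x, counterclockwise from above: 0 over the blue compartment, 2.094 over the red blank (shut), -2.094 over the yellow. Stops at -2.7 and 2.4. Friction 0.12 N m, stays where left. Starts -2.5 to -1.2
- cover_grip (a point): on the cover's axis, 160 above the bench, in the orange bar grip that turns the cover: 14 thick, 60 long, 136 to 177 above the bench; it lies across the opening's centre line, so the fingers pinch it along that centre line
- stop: fixed length stop: dark green block 120 x 120 x 40 with an aluminium scale disc of radius 57, top 50 above the bench; origin on the disc's and screw's vertical axis at bench level. The red setting mark lies on the disc in the stop's +x direction, a white mark 2.6 rad clockwise (from above) of it.
- screw (a joint): adjusting screw on the stop's axis. Value = clockwise angle (from above, rad) from the red setting mark to the red pointer stripe on its head; 0 = pointer at the mark; starts -1.6 to -0.7. Its stiff thread (0.35 N m) holds it where it is left. It carries the jam nut round with it.
- screw_head (a point): middle of the screw's dark square head, 26 x 26, from 98 to 128 above the bench; sides square to the pointer stripe; shank below 24 diameter
- nut (a joint): brass hexagonal jam nut round the screw. Value = clockwise angle (from above, rad) relative to the screw: at 0 the white stripe on one flat is under the screw's pointer; tight at its stop at 2.6 (with the screw on its setting the stripe then points to the white mark). Starts slack, 0.05 to 0.6; 0.08 N m to turn. Once tight, turning it further drags the screw off its setting.
- nut_mid (a point): middle of the jam nut, 46 across flats, from 65 to 89 above the bench, below the screw head; flats face the stripe's direction and every 60 degrees from it
- tray: fixed blue tray 200 x 200, walls 30 high and 4 thick, floor 4 thick, origin under its centre; holds the bobbins at the start
- bobbin1: loose square white plastic coil bobbin with black bore ends, 70 long, two 42 x 42 x 6 flanges on a 27 diameter barrel, about 60 g; stands upright on the floor (4 thick) of the blue tray at the start; origin at its middle (35 above its foot), its z along the bobbin, x and y square to the flange sides. Absent in some runs.
- bobbin2: loose square white plastic coil bobbin with black bore ends, 70 long, two 42 x 42 x 6 flanges on a 27 diameter barrel, about 60 g; stands upright on the floor (4 thick) of the blue tray at the start; origin at its middle (35 above its foot), its z along the bobbin, x and y square to the flange sides. Absent in some runs.
- bobbin3: loose square white plastic coil bobbin with black bore ends, 70 long, two 42 x 42 x 6 flanges on a 27 diameter barrel, about 60 g; stands upright on the floor (4 thick) of the blue tray at the start; origin at its middle (35 above its foot), its z along the bobbin, x and y square to the flange sides. Absent in some runs.
- bobbin4: loose square white plastic coil bobbin with black bore ends, 70 long, two 42 x 42 x 6 flanges on a 27 diameter barrel, about 60 g; stands upright on the floor (4 thick) of the blue tray at the start; origin at its middle (35 above its foot), its z along the bobbin, x and y square to the flange sides. Absent in some runs.
- tape_amber: amber tape roll, outer diameter 92, 24 high, bystander; origin at its underside
- tape_white: white tape roll, outer diameter 84, 20 high, bystander; origin at its underside
- wire_spool: black spool of copper wire, diameter 68, 60 high, bystander; origin at its underside
- screwdriver: screwdriver lying at the far side, bystander; origin near its middle
- spray_can: green can, diameter 60, 150 high, bystander; origin at its underside
- cup: grey cup, diameter 72, 70 high, bystander; origin at its underside
- core_ring: dark steel ring, outer diameter 72, 22 high, bystander; origin at its underside
There are look-alikes about, which are no part of the job. What is shaped like the bobbin4 but green or pink is not meant.

How it is judged (in metres and radians):
On the way, in this order (a step that is already met when the one before it is completed fails the run):
1. the screw's pointer is at the red mark while the nut is still slack (value of joint screw between -0.14 and 0.14 rad and value of joint nut below 2.2 rad), for 0.2 s.
2. the jam nut is tight with the screw still on its setting (value of joint screw between -0.14 and 0.14 rad and value of joint nut above 2.45 rad), for 0.2 s.
3. the cover's opening is over the blue compartment (value of joint cover between -0.17 and 0.17 rad), for 0.2 s.
4. all bobbins are in the blue compartment, with the cover still open over it (all of step 3 and horizontal distance between each of bobbin1, bobbin2, bobbin3, bobbin4 and bay below 0.078 m and horizontal distance between each of bobbin1, bobbin2, bobbin3, bobbin4 and feeder below 0.112 m and z of each of bobbin1, bobbin2, bobbin3, bobbin4 in the frame of feeder below 0.105 m), for 0.2 s.
5. the cover is shut, its opening over the red blank (value of joint cover between 1.924 and 2.264 rad), for 0.2 s.
At the end, for the whole second after the job is handed in: screw pointer within 0.14 rad of the mark, nut tight (beyond 2.45 of 2.6 rad), every bobbin at rest in the blue compartment (middle within 78 mm of its centre, 112 mm of the drum axis, below 105 mm), cover opening within 0.17 rad of the red blank (all of step 2 and all of step 5 and horizontal distance between each of bobbin1, bobbin2, bobbin3, bobbin4 and bay below 0.078 m and horizontal distance between each of bobbin1, bobbin2, bobbin3, bobbin4 and feeder below 0.112 m and z of each of bobbin1, bobbin2, bobbin3, bobbin4 in the frame of feeder below 0.105 m and linear speed of each of bobbin1, bobbin2, bobbin3, bobbin4 below 0.03 m/s); the robot touches nothing.
It fails at once if a bystander is moved more than 40 mm (distance of any of tape_amber, tape_white, wire_spool, screwdriver, spray_can, cup, core_ring from where it was at the start of the episode above 0.04 m).
Of bobbin1, bobbin2, bobbin3, bobbin4 only 2 to 3 are there at a start; the rules pass over those that are not, and their reading is None.
At some moment in a run one of bobbin1, bobbin2, bobbin3, bobbin4 may be knocked a few centimetres aside while the robot is not near it.
Once in a run the grip may slacken for a moment while it holds something.
It also fails if it takes over 210 s, if anything falls off the work surface, if the arm or the gripper's body presses on something with over 40 N, if the wrist force passes 120 N, or if a joint passes its speed limit or range.

## Working session

There is one attempt and no reset: what is moved stays moved. The work goes in short steps, Python scripts to look and compute and a tool call to move; the robot and the scene stay as the last step left them, time stands still between calls to the robot, and variables do not carry over. Pictures are saved under pics/ and viewed, at most 14 in all, crops included, and the job is handed in when it is done.

Besides the shell and the picture viewer there is one more tool, called after "Call:" as name([rows], argument=value, ...), one row to a line, values as JSON. servo_tool: Moves the arm, as the interface text tells. Its arguments: {"type":"object","properties":{"plan":{"type":"array"}},"required":["plan"]}

```bash
mkdir -p pics; ls
cat > h.py <<'E'
import numpy as np, cv2
from workcell import readout, vision, close_job
def cam(n):
    p=vision.camera_params(n); R=cv2.Rodrigues(np.array(p['rvec'],float))[0]
    return p,R,np.array(p['tvec'],float).reshape(3)
def w(n,u,v,z):
    p,R,t=cam(n); d=R.T@np.array([(u-p['cx'])/p['fx'],(v-p['cy'])/p['fy'],1]); c=-R.T@t
    return (c+d*(z-c[2])/d[2]).round(1)
def px(n,P):
    p,R,t=cam(n); q=R@np.array(P,float)+t
    return np.round([p['fx']*q[0]/q[2]+p['cx'],p['fy']*q[1]/q[2]+p['cy']],1)
def snap(n,f,crop=None,s=1):
    im=vision.get_image(n)
    if crop: x0,y0,x1,y1=crop; im=im[y0:y1,x0:x1]
    im=cv2.resize(im,None,fx=s,fy=s,interpolation=cv2.INTER_CUBIC)
    cv2.imwrite('pics/'+f,im[:,:,::-1])
E
python3 - <<'E'
from h import *
snap('top','t0.png',None,1.42); snap('side','s0.png',None,1.42)
for n in('top','side'):
    p,R,t=cam(n); print(n,p['fx'],p['cx'],p['cy'],-R.T@t); print(R.round(3))
print(readout.get_obs())
E
```

```text
pics
top 544.1278328700764 281.03062345249174 207.70795136505555 [ 302.30226012    9.75914989 1634.48577911]
[[ 0.013 -1.    -0.009]
 [-0.992 -0.011 -0.126]
 [ 0.126  0.011 -0.992]]
side 479.966901900631 280.4588151374121 216.93808793388658 [-183.73079661  945.17444574  945.59028036]
[[-0.794 -0.608  0.01 ]
 [-0.361  0.458 -0.813]
 [ 0.49  -0.649 -0.583]]
{'t': 0.1, 'qpos': array([-1.24100682e+00,  4.23730038e-01,  1.63059742e+00,  1.12766152e-05,
        1.08860521e+00, -1.89894613e-02]), 'qvel': array([-0.00122791,  0.00022617, -0.00073553, -0.00210891,  0.00149811,
        0.0002804 ]), 'joint_torque': array([ 4.31592980e-04, -5.45613348e+01, -2.74326146e+01,  6.45690970e-02,
        1.87902135e-02, -3.30635794e-05]), 'ee_pos': array([ 213.50090642, -586.99012436,  302.00717893]), 'orientation': array([-3.09263913e+00, -5.44849977e-01,  3.10154430e-04]), 'ft_force': array([ 0.2398706 , -0.17638756,  0.28423643]), 'moment': array([0.00728029, 0.00326715, 0.03069562]), 'grasp_force': 0.0, 'width': 87.56255134666664}
```

View pics/t0.png

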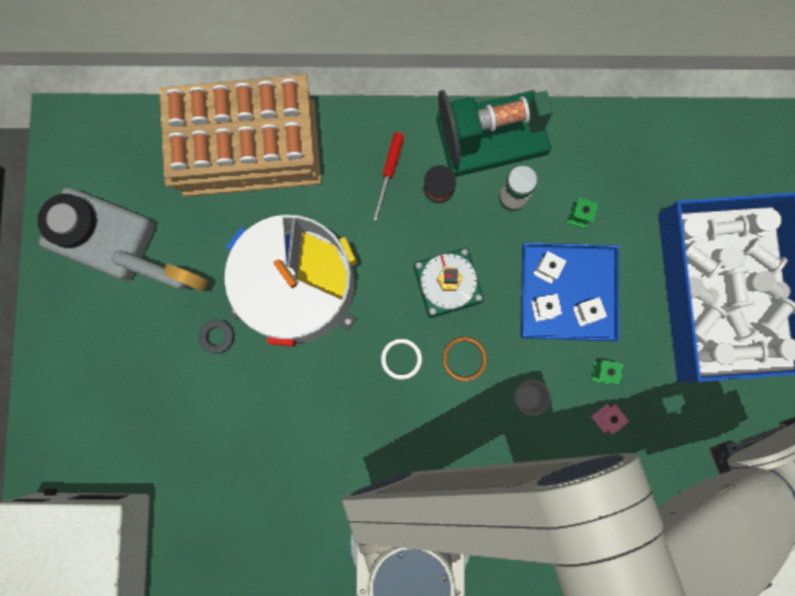

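View pics/s0.png

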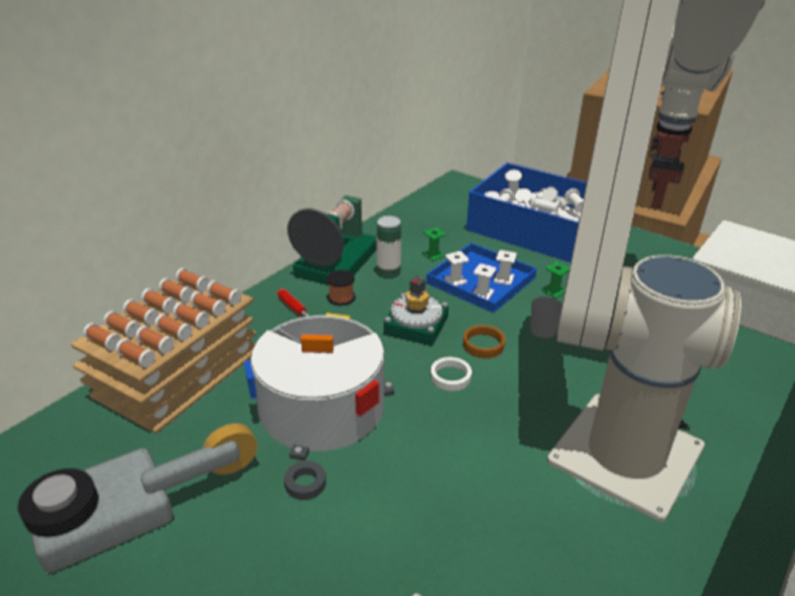

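The top view shows three white bobbins at about (551,265), (546,307) and (591,312) in the picture scaled by 1.42. The stop is at (449,281) and the feeder at (289,277), with its opening over yellow. Next I'll take enlarged crops.

Run:
```python
from h import *
snap('top','t1.png',(285,170,345,225),10); snap('top','t2.png',(150,145,260,250),5.5);snap('top','t3.png',(360,165,440,245),7)
```

```text
(no output)
```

View pics/t1.png

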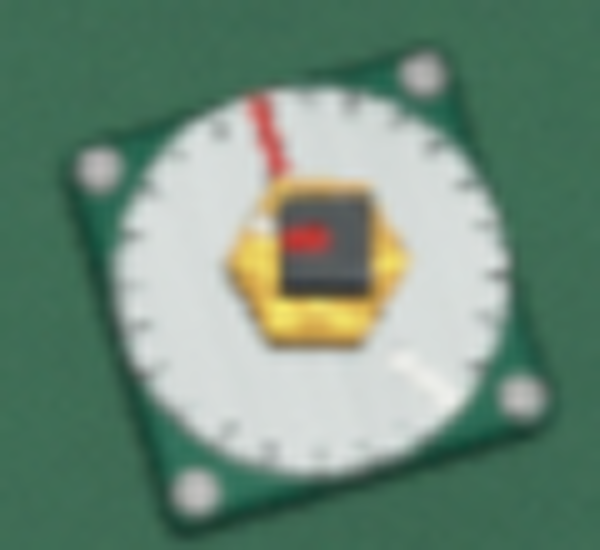

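View pics/t2.png

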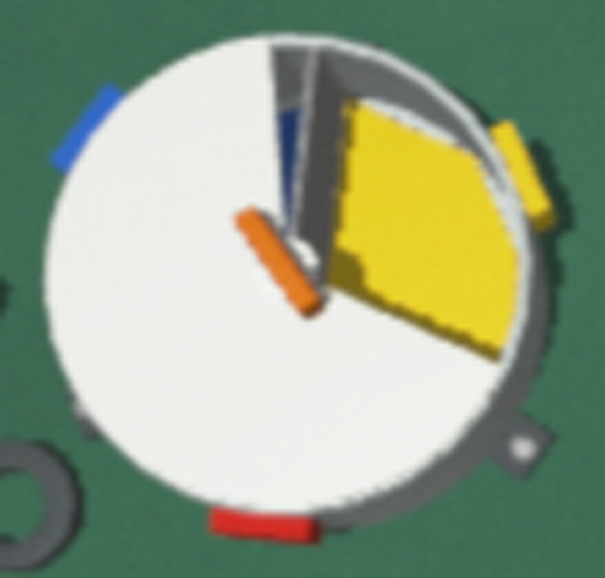

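View pics/t3.png

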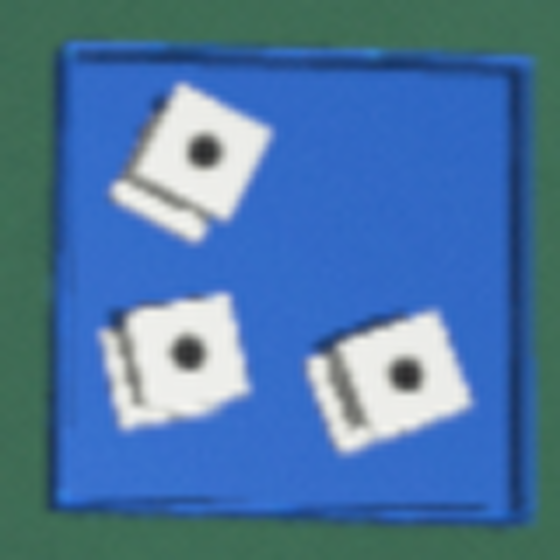

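Run:
```python
from h import *
def T1(u,v,z): return w('top',285+u/10-.5*0,170+v/10,z)
def T2(u,v,z): return w('top',150+u/5.5,145+v/5.5,z)
def T3(u,v,z): return w('top',360+u/7,165+v/7,z)
ang=lambda a,b: round(float(np.arctan2(*(b-a)[[1,0]])),3)
c=T1(312,281,50); print('disc',c,'mark',ang(c,T1(258,97,50)),ang(T1(282,172,50),T1(258,97,50)),'white',ang(c,T1(425,378,50)))
print('bolts',np.mean([T1(*p,40) for p in((425,74),(99,167),(196,492),(522,398))],axis=0), ang(T1(196,492,40),T1(99,167,40)),ang(T1(522,398,40),T1(425,74,40)),ang(T1(425,74,40),T1(99,167,40))-1.571)
h=[T1(*p,128) for p in((282,197),(372,195),(370,297),(280,296))]; print('head',np.mean(h,axis=0),[ang(h[i],h[(i+1)%4])for i in range(4)],'ptr',ang(T1(327,240,128),T1(285,241,128)), np.linalg.norm(h[0]-h[1]),np.linalg.norm(h[1]-h[2]))
print('nutstripe',T1(265,226,80))
print('cover',T2(285,275,136),'grip',T2(281,261,177),'gripang',ang(T2(312,308,177),T2(248,215,177)))
C=T2(285,275,136)
for z in(60,100): print([ang(C,T2(*p,z)) for p in((88,128),(265,525),(523,175))],np.mean([T2(*p,z)for p in((88,128),(265,525),(523,175))],axis=0))
print('open edges',ang(T2(287,240,136),T2(273,45,136)),ang(T2(330,290,136),T2(500,360,136)))
for b in [((181,85),(272,130),(230,220),(138,175)),((124,312),(230,293),(250,390),(143,412)),((332,345),(438,311),(472,403),(365,437))]:
    q=[T3(*p,74) for p in b]; print('b',np.mean(q,axis=0),[ang(q[i],q[(i+1)%4])for i in range(4)],np.linalg.norm(q[0]-q[1]))
for p in((204,151),(187,353),(406,375)): print(T3(*p,74))
```

```text
disc [532.7 -76.2  50. ] mark 0.288 0.312 white -2.278
bolts [533.825 -76.25   40.   ] 0.295 0.289 0.29200000000000004
head [531.225 -75.775 128.   ] [-1.535, 3.124, 1.571, -0.014] ptr 1.605 25.216066307019414 28.904324935898412
nutstripe [544.2 -60.9  80. ]
cover [525.3 247.3 136. ] grip [526.2 243.  177. ] gripang 0.624
[0.929, 2.992, -1.04] [536.9        255.63333333  60.        ]
[0.936, 3.046, -1.101] [530.9        249.36666667 100.        ]
open edges 0.102 -1.95
b [ 564.775 -286.6     74.   ] [-2.03, 2.703, 1.118, -0.447] 41.725411921274095
b [ 481.65  -277.975   74.   ] [-1.381, -2.954, 1.786, 0.175] 44.500000000000014
b [ 473.45  -366.075   74.   ] [-1.249, -2.809, 1.891, 0.326] 46.16925383845834
[ 565.4 -286.1   74. ]
[ 481.1 -278.1   74. ]
[ 473.  -367.8   74. ]
```

The three crops show:
- **Stop (t1):** the red mark points up-left, at about 0.29 rad. The pointer faces left, at about 1.57 rad, so the screw is near -1.28. The white nut stripe is at (265,226), so the nut is near 0.5.
- **Feeder (t2):** the opening is over yellow and the blue tag is upper left.
- **Tray (t3):** three bobbins stand upright.

I'll move above the screw with tool y at world angle 0.

Call:
servo_tool([
  [[-1,0.53,0.85,-0.11,0,0,0.933],[-1,0.53,0.85,-0.11,0,0,0.933],[-1,0.53,0.85,-0.11,0,0,0.933],[-1,0.53,0.85,-0.11,0,0,0.933],[-1,0.53,0.85,-0.11,0,0,0.933]],
])

```text
t: 0.67
ee_pos: [320.1, -415.7, 280.5]
orientation: [2.918, 1.164, 0.0]
ft_force: [0.6, -0.1, 0.2]
width: 87.9
grasp_force: 0.0
```

Call:
servo_tool([
  [[-1,0.53,0.85,-0.11,0,0,0.933],[-1,0.53,0.85,-0.11,0,0,0.933],[-1,0.53,0.85,-0.11,0,0,0.933],[-1,0.53,0.85,-0.11,0,0,0.933],[-1,0.53,0.85,-0.11,0,0,0.933]],
])

```text
t: 1.08
ee_pos: [426.3, -245.6, 258.7]
orientation: [2.622, 1.73, 0.0]
ft_force: [1.4, -0.9, -0.3]
width: 87.6
grasp_force: 0.0
```

Call:
servo_tool([
  [[-1,0.53,0.85,-0.11,0,0,0.933],[-1,0.53,0.85,-0.11,0,0,0.933],[-1,0.53,0.85,-0.11,0,0,0.933],[-1,0.53,0.85,-0.11,0,0,0.933],[-1,0.53,0.85,-0.11,0,0,0.933]],
])

```text
t: 1.5
ee_pos: [532.4, -75.4, 236.6]
orientation: [2.217, 2.225, 0.0]
ft_force: [0.5, -1.2, -0.2]
width: 88.0
grasp_force: 0.0
```

```bash
cat >> h.py <<'E'
def st():
    o=readout.get_obs(); R=cv2.Rodrigues(o['orientation'])[0]; y=R[:,1]
    print('t',round(o['t'],2),'p',o['ee_pos'].round(1),'thy',round(float(np.arctan2(y[1],y[0])),3),'z',R[:,2].round(3),'q6',round(o['qpos'][5],2),'F',o['ft_force'].round(1),'Mz',o['moment'].round(2),'w',round(o['width'],1),'gf',round(o['grasp_force'],1))
def go(x,y,z,th,n=None):
    o=readout.get_obs(); R=cv2.Rodrigues(o['orientation'])[0]; a=np.arctan2(R[1,1],R[0,1])
    d=(np.array([x,y,z])-o['ee_pos'])/40; r=np.degrees(th-a)/5
    m=max(np.linalg.norm(d)/1.02,abs(r)); m=n or int(np.ceil(m)); print('rows',m,'per row',(d/m).round(3),'rz',round(r/m,3))
E
python3 - <<'E'
from h import *
st(); go(532.5,-76,176,0)
im=vision.get_image('top')[130:260,140:270].astype(int)
m=((im.min(2)>170)).astype(np.uint8)
cs,_=cv2.findContours(m,cv2.RETR_EXTERNAL,cv2.CHAIN_APPROX_NONE); c=max(cs,key=cv2.contourArea)
h=c.reshape(-1,2)+[140,130]
from scipy.optimize import least_squares
def res(p):
    W=np.array([w('top',u+.0,v+.0,136)[:2] for u,v in h]); return np.hypot(*(W-p).T)-121
W=np.array([w('top',u,v,136)[:2] for u,v in h])
f=least_squares(lambda p:np.hypot(*(W-p).T)-121,[525,247],loss='cauchy',f_scale=1.5); print(f.x,np.median(abs(f.fun)))
f=least_squares(lambda p:np.hypot(*(W-p[:2]).T)-p[2],[525,247,121],loss='cauchy',f_scale=1.5); print(f.x,np.median(abs(f.fun)))
E
```

```text
t 1.5 p [532.4 -75.4 236.6] thy 0.004 z [ 0. -0. -1.] q6 -0.17 F [ 0.5 -1.2 -0.2] Mz [-0.04 -0.12  0.  ] w 88.0 gf 0.0
rows 2 per row [ 0.002 -0.008 -0.757] rz -0.02
[528.42822069 248.14299267] 0.661424030583234
[528.40677029 248.13840296 120.82605633] 0.6583959885342807
```

Call:
servo_tool([
  [[-1,0,-0.01,-0.757,0,0,-0.02],[-1,0,-0.01,-0.757,0,0,-0.02],[1,0,0,0,0,0,0],[1,0,0,0,0,0,0],[1,0,0,0,0,0,0]],
])

```text
t: 1.97
ee_pos: [532.1, -78.5, 177.1]
orientation: [2.226, 2.216, 0.001]
ft_force: [0.6, 0.8, -0.1]
width: 71.6
grasp_force: 0.0
```

Call:
servo_tool([
  [[1,0,0,0,0,0,0],[1,0,0,0,0,0,0],[1,0,0,0,0,0,0],[1,0,0,0,0,0,0]],
])

```text
t: 2.3
ee_pos: [532.0, -78.4, 177.1]
orientation: [2.226, 2.215, 0.002]
ft_force: [1.1, -0.0, 0.1]
width: 44.7
grasp_force: 0.0
```

```bash
python3 -c "
from h import *
st()"
```

```text
t 2.3 p [532.  -78.4 177.1] thy -0.005 z [ 0.002 -0.    -1.   ] q6 -0.16 F [ 1.1 -0.   0.1] Mz [-0.08 -0.08 -0.03] w 44.7 gf 0.0
```

Call:
servo_tool([
  [[1,0,0.05,0,0,0,0],[1,0,0,0,0,0,0],[1,0,0,0,0,0,0],[1,0,0,0,0,0,0]],
])

```text
t: 2.63
ee_pos: [533.6, -76.1, 176.5]
orientation: [2.223, 2.215, 0.005]
ft_force: [7.0, 1.1, -4.0]
width: 26.3
grasp_force: 29.7
```

Call:
servo_tool([
  [[1,0,0,0,0,0,0],[1,0,0,0,0,0,0],[1,0,0,0,0,0,0]],
])

```text
t: 2.88
ee_pos: [533.6, -76.1, 176.5]
orientation: [2.223, 2.215, 0.004]
ft_force: [8.4, 1.5, -3.6]
width: 26.4
grasp_force: 29.7
```

```bash
python3 -c "
from h import *
st()"
```

```text
t 2.88 p [533.6 -76.1 176.5] thy -0.003 z [ 0.004 -0.    -1.   ] q6 -0.16 F [ 8.4  1.5 -3.6] Mz [ 0.25 -0.95  0.3 ] w 26.4 gf 29.7
```

Call:
servo_tool([
  [[1,0.05,0,0,0,0,-0.5],[1,0,0,0,0,0,-0.978],[1,0,0,0,0,0,-0.978],[1,0,0,0,0,0,-0.978],[1,0,0,0,0,0,-0.978]],
])

```text
t: 3.3
ee_pos: [533.2, -76.0, 176.5]
orientation: [-2.611, -1.746, 0.001]
ft_force: [-3.4, 1.1, 6.8]
width: 26.4
grasp_force: 29.8
```

Call:
servo_tool([
  [[1,0,0,0,0,0,-0.978],[1,0,0,0,0,0,-0.978],[1,0,0,0,0,0,-0.978],[1,0,0,0,0,0,-0.978],[1,0,0,0,0,0,-0.978]],
])

```text
t: 3.72
ee_pos: [532.6, -75.6, 176.4]
orientation: [-2.921, -1.153, 0.003]
ft_force: [-5.2, 3.2, 9.1]
width: 26.4
grasp_force: 29.8
```

Call:
servo_tool([
  [[1,0,0,0,0,0,-0.978],[1,0,0,0,0,0,-0.978],[1,0,0,0,0,0,-0.978],[1,0,0,0,0,0,-0.978],[1,0,0,0,0,0,-0.478]],
])

```text
t: 4.13
ee_pos: [532.3, -75.1, 176.5]
orientation: [-3.087, -0.575, 0.005]
ft_force: [-5.8, 6.4, 10.2]
width: 26.5
grasp_force: 29.8
```

Call:
servo_tool([
  [[1,0,0,0,0,0,0],[1,0,0,0,0,0,0]],
])

```text
t: 4.3
ee_pos: [532.2, -75.1, 176.4]
orientation: [-3.085, -0.581, 0.005]
ft_force: [-5.9, 6.1, 10.8]
width: 26.0
grasp_force: 29.5
```

```bash
python3 -c "
from h import *
st()"
```

```text
t 4.3 p [532.2 -75.1 176.4] thy -1.199 z [-0.003  0.002 -1.   ] q6 1.04 F [-5.9  6.1 10.8] Mz [0.82 1.01 0.17] w 26.0 gf 29.5
```

Call:
servo_tool([
  [[1,0,0,0,0,0,-0.5],[1,0,0,0,0,0,-0.5],[1,0,0,0,0,0,0],[1,0,0,0,0,0,0],[1,0,0,0,0,0,0]],
])

```text
t: 4.72
ee_pos: [532.2, -74.9, 176.4]
orientation: [-3.108, -0.446, 0.005]
ft_force: [-6.6, 8.6, 10.8]
width: 26.2
grasp_force: 29.5
```

Call:
servo_tool([
  [[-1,0,0,0,0,0,0],[-1,0,0,0,0,0,0],[-1,0,0,0,0,0,0],[-1,0,0,0,0,0,0],[-1,0,0,0,0,0,0]],
])

```text
t: 5.13
ee_pos: [533.7, -76.3, 176.0]
orientation: [3.11, 0.445, 0.0]
ft_force: [0.0, 0.5, -0.1]
width: 56.0
grasp_force: 0.0
```

Call:
servo_tool([
  [[-1,0,0,0.75,0,0,0],[-1,0,0,0.75,0,0,0],[-1,-1,0,0,0,0,0],[-1,-1,0,0,0,0,0],[-1,-1,0,0,0,0,0]],
])

```text
t: 5.55
ee_pos: [412.6, -76.2, 236.4]
orientation: [3.109, 0.446, 0.002]
ft_force: [-0.8, 0.4, 0.1]
width: 87.0
grasp_force: 0.0
```

```bash
python3 -c "
from h import *
st();snap('top','t4.png',(285,170,345,225),10)"
```

```text
t 5.55 p [412.6 -76.2 236.4] thy -1.286 z [ 0.001 -0.    -1.   ] q6 1.08 F [-0.8  0.4  0.1] Mz [ 0.    0.02 -0.02] w 87.0 gf 0.0
```

View pics/t4.png

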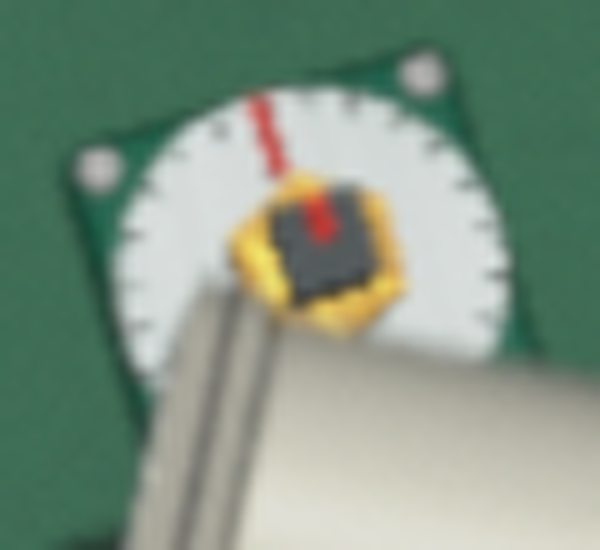

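The pointer now lines up with the red mark, within about 0.03 rad, and the nut came round with the screw. Next is the nut, with tool y at -0.24.

Call:
servo_tool([
  [[-1,0.25,0,0,0,0,1],[-1,0.25,0,0,0,0,1],[-1,0.25,0,0,0,0,1],[-1,0.25,0,0,0,0,1],[-1,0.25,0,0,0,0,1]],
])

```text
t: 6.02
ee_pos: [464.3, -76.3, 236.2]
orientation: [2.937, 1.114, 0.0]
ft_force: [-0.5, 0.1, -0.3]
width: 87.9
grasp_force: 0.0
```

Call:
servo_tool([
  [[-1,0.25,0,0,0,0,1],[-1,0.25,0,0,0,0,1],[-1,0.25,0,0,0,0,1],[-1,0.25,0,0,0,0,1],[-1,0.25,0,0,0,0,1]],
])

```text
t: 6.43
ee_pos: [514.3, -76.2, 236.0]
orientation: [-2.627, -1.723, 0.0]
ft_force: [0.1, -0.0, -0.1]
width: 87.6
grasp_force: 0.0
```

Call:
servo_tool([
  [[-1,0.25,0,0,0,0,1],[-1,0.25,0,0,0,0,1],[-1,0,0,0,0,0,0],[-1,0,0,0,0,0,0]],
])

```text
t: 6.77
ee_pos: [533.7, -76.2, 235.9]
orientation: [-2.473, -1.937, 0.0]
ft_force: [-0.6, -1.1, -0.2]
width: 88.0
grasp_force: 0.0
```

```bash
python3 -c "
from h import *
st();go(532.5,-75.5,138,-0.24,4)"
```

```text
t 6.77 p [533.7 -76.2 235.9] thy -0.242 z [-0.  0. -1.] q6 0.08 F [-0.6 -1.1 -0.2] Mz [-0.03 -0.05  0.02] w 88.0 gf 0.0
rows 4 per row [-0.008  0.004 -0.612] rz 0.005
```

Call:
servo_tool([
  [[-1,-0.01,0,-0.612,0,0,0],[-1,-0.01,0,-0.612,0,0,0],[-1,-0.01,0,-0.612,0,0,0],[-1,0,0,-0.612,0,0,0],[1,0,0,0,0,0,0]],
])

```text
t: 7.18
ee_pos: [529.2, -75.8, 134.5]
orientation: [-2.469, -1.934, 0.008]
ft_force: [-0.3, -0.4, -0.1]
width: 83.9
grasp_force: 0.0
```

Call:
servo_tool([
  [[1,0,0,0,0,0,0],[1,0,0,0,0,0,0],[1,0,0,0,0,0,0],[1,0,0,0,0,0,0],[1,0,0,0,0,0,0]],
])

```text
t: 7.6
ee_pos: [533.0, -76.2, 139.4]
orientation: [2.47, 1.939, 0.002]
ft_force: [-0.6, -0.2, 0.4]
width: 51.5
grasp_force: 0.0
```

Call:
servo_tool([
  [[1,0,0,0,0,0,0],[1,0,0,0,0,0,0],[1,0,0,0,0,0,0],[1,0,0,0,0,0,0]],
])

```text
t: 7.93
ee_pos: [533.1, -76.3, 139.1]
orientation: [2.47, 1.94, 0.002]
ft_force: [-0.9, -0.1, 6.6]
width: 46.3
grasp_force: 29.8
```

```bash
python3 -c "
from h import *
st()"
```

```text
t 7.93 p [533.1 -76.3 139.1] thy -0.239 z [ 0.002 -0.    -1.   ] q6 0.08 F [-0.9 -0.1  6.6] Mz [-0.04 -0.01 -0.07] w 46.3 gf 29.8
```

Call:
servo_tool([
  [[1,0,0,0,0,0,-1],[1,0,0,0,0,0,-1],[1,0,0,0,0,0,-1],[1,0,0,0,0,0,-1],[1,0,0,0,0,0,-1]],
])

```text
t: 8.35
ee_pos: [532.4, -75.9, 139.1]
orientation: [-2.835, -1.354, -0.0]
ft_force: [-3.9, 3.3, 10.4]
width: 45.9
grasp_force: 29.7
```

Call:
servo_tool([
  [[1,0,0,0,0,0,-1],[1,0,0,0,0,0,-1],[1,0,0,0,0,0,-1],[1,0,0,0,0,0,-1],[1,0,0,0,0,0,-1]],
])

```text
t: 8.77
ee_pos: [531.9, -75.3, 139.1]
orientation: [-3.059, -0.708, 0.001]
ft_force: [-4.1, 8.3, 12.0]
width: 45.9
grasp_force: 29.7
```

Call:
servo_tool([
  [[1,0,0,0,0,0,-1],[1,0,0,0,0,0,-1],[1,0,0,0,0,0,-1],[1,0,0,0,0,0,-1],[1,0,0,0,0,0,-1]],
])

```text
t: 9.18
ee_pos: [531.7, -74.5, 139.0]
orientation: [-3.139, -0.028, 0.003]
ft_force: [-5.2, 12.5, 12.3]
width: 46.2
grasp_force: 29.7
```

Call:
servo_tool([
  [[1,0,0,0,0,0,-1],[1,0,0,0,0,0,-1],[1,0,0,0,0,0,-1],[1,0,0,0,0,0,-1],[1,0,0,0,0,0,-1]],
])

```text
t: 9.6
ee_pos: [531.8, -73.7, 139.0]
orientation: [-3.07, 0.652, 0.003]
ft_force: [-3.7, 18.7, 12.2]
width: 45.8
grasp_force: 29.7
```

Call:
servo_tool([
  [[1,0,0,0,0,0,0],[1,0,0,0,0,0,0]],
])

```text
t: 9.77
ee_pos: [531.9, -73.7, 139.0]
orientation: [-3.071, 0.646, 0.003]
ft_force: [-3.2, 17.7, 13.1]
width: 46.4
grasp_force: 29.8
```

```bash
python3 -c "
from h import *
st()"
```

```text
t 9.77 p [531.9 -73.7 139. ] thy -1.986 z [-0.001  0.003 -1.   ] q6 1.82 F [-3.2 17.7 13.1] Mz [ 2.52  0.59 -0.06] w 46.4 gf 29.8
```

Call:
servo_tool([
  [[1,0,0.06,0,0,0,-1],[1,0,0,0,0,0,-1],[1,0,0,0,0,0,0],[1,0,0,0,0,0,0]],
])

```text
t: 10.1
ee_pos: [532.0, -72.9, 139.1]
orientation: [-3.006, 0.912, 0.002]
ft_force: [-4.3, 6.0, 11.1]
width: 45.8
grasp_force: 29.8
```

```bash
python3 -c "
from h import *
st()"
```

```text
t 10.1 p [532.  -72.9 139.1] thy -2.16 z [-0.001  0.001 -1.   ] q6 2.0 F [-4.3  6.  11.1] Mz [ 0.85  0.66 -0.07] w 45.8 gf 29.8
```

Call:
servo_tool([
  [[1,0,0,0,0,0,-0.5],[1,0,0,0,0,0,-0.5],[1,0,0,0,0,0,0],[1,0,0,0,0,0,0]],
])

```text
t: 10.43
ee_pos: [532.1, -72.8, 139.1]
orientation: [-2.963, 1.041, 0.002]
ft_force: [-3.2, 6.7, 10.6]
width: 46.3
grasp_force: 29.8
```

```bash
python3 -c "
from h import *
st()"
```

```text
t 10.43 p [532.1 -72.8 139.1] thy -2.247 z [-0.001  0.001 -1.   ] q6 2.09 F [-3.2  6.7 10.6] Mz [ 1.02  0.58 -0.07] w 46.3 gf 29.8
```

Call:
servo_tool([
  [[1,0,0,0,0,0,-0.4],[1,0,0,0,0,0,0],[1,0,0,0,0,0,0]],
])

```text
t: 10.68
ee_pos: [532.1, -72.8, 139.1]
orientation: [-2.944, 1.093, 0.002]
ft_force: [-3.4, 7.0, 11.3]
width: 46.2
grasp_force: 29.8
```

```bash
python3 -c "
from h import *
st()"
```

```text
t 10.68 p [532.1 -72.8 139.1] thy -2.282 z [-0.001  0.001 -1.   ] q6 2.12 F [-3.4  7.  11.3] Mz [ 1.06  0.54 -0.08] w 46.2 gf 29.8
```

Call:
servo_tool([
  [[1,0,0,0,0,0,-0.4],[1,0,0,0,0,0,0],[1,0,0,0,0,0,0]],
])

```text
t: 10.93
ee_pos: [532.3, -72.8, 139.0]
orientation: [-2.925, 1.144, 0.001]
ft_force: [0.5, 5.2, 3.6]
width: 46.1
grasp_force: 3.0
```

```bash
python3 -c "
from h import *
st()"
```

```text
t 10.93 p [532.3 -72.8 139. ] thy -2.316 z [-0.     0.001 -1.   ] q6 2.16 F [0.5 5.2 3.6] Mz [ 0.94  0.1  -0.04] w 46.1 gf 3.0
```

Call:
servo_tool([
  [[1,0,0,0,0,0,0],[1,0,0,0,0,0,0],[1,0,0,0,0,0,0],[1,0,0,0,0,0,0],[1,0,0,0,0,0,0]],
])

```text
t: 11.35
ee_pos: [532.7, -73.2, 138.6]
orientation: [-2.925, 1.144, -0.0]
ft_force: [0.3, 5.8, 5.4]
width: 45.9
grasp_force: 29.8
```

```bash
python3 -c "
from h import *
st()"
```

```text
t 11.35 p [532.7 -73.2 138.6] thy -2.316 z [ 0.001  0.001 -1.   ] q6 2.16 F [0.3 5.8 5.4] Mz [ 1.14 -0.03 -0.03] w 45.9 gf 29.8
```

Call:
servo_tool([
  [[1,0,0,0,0,0,-0.4],[1,0,0,0,0,0,0],[1,0,0,0,0,0,0]],
])

```text
t: 11.6
ee_pos: [532.7, -73.2, 138.6]
orientation: [-2.904, 1.195, -0.0]
ft_force: [-0.3, 7.2, 5.0]
width: 45.9
grasp_force: 29.8
```

```bash
python3 -c "
from h import *
st()"
```

```text
t 11.6 p [532.7 -73.2 138.6] thy -2.351 z [ 0.001  0.001 -1.   ] q6 2.19 F [-0.3  7.2  5. ] Mz [ 1.17 -0.01 -0.02] w 45.9 gf 29.8
```

Call:
servo_tool([
  [[1,0,0,0,0,0,-0.4],[1,0,0,0,0,0,0],[1,0,0,0,0,0,0]],
])

```text
t: 11.85
ee_pos: [532.7, -73.1, 138.6]
orientation: [-2.883, 1.245, -0.0]
ft_force: [-0.4, 6.2, 4.9]
width: 45.8
grasp_force: 29.8
```

```bash
python3 -c "
from h import *
st();snap('top','t5.png',(285,170,345,225),10);snap('side','t5s.png',(265,185,325,245),10)"
```

```text
t 11.85 p [532.7 -73.1 138.6] thy -2.386 z [ 0.001  0.001 -1.   ] q6 2.23 F [-0.4  6.2  4.9] Mz [ 1.22 -0.04 -0.04] w 45.8 gf 29.8
```

View pics/t5s.png

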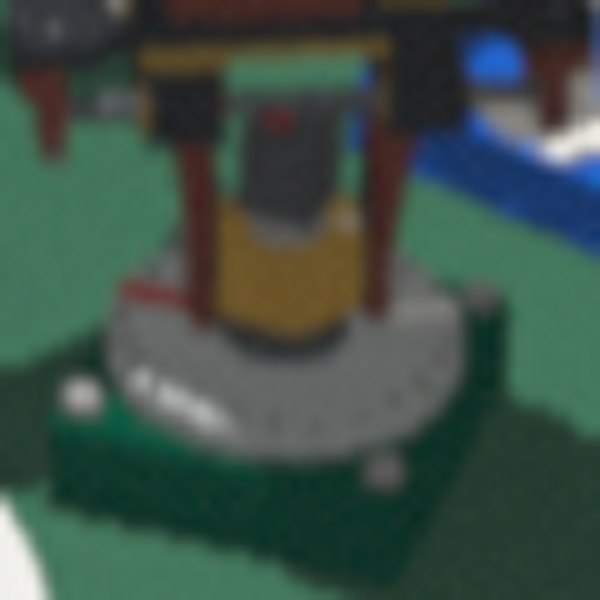

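The side view shows the fingers on the nut's flats. The white nut stripe at (345,215) is close to the direction of the white mark at (425,310). I'll release and check from above.

Call:
servo_tool([
  [[-1,0,0,0,0,0,0],[-1,0,0,0,0,0,0],[-1,0,0,0,0,0,0],[-1,0,0,0,0,0,0],[-1,0,0,0,0,0,0]],
])

```text
t: 12.37
ee_pos: [532.3, -73.9, 138.1]
orientation: [2.884, -1.245, -0.0]
ft_force: [0.9, 0.1, -0.1]
width: 75.5
grasp_force: 0.0
```

Call:
servo_tool([
  [[-1,0,0,0.9,0,0,0],[-1,0,0,0.9,0,0,0],[-1,0,0,0.7,0,0,0],[-1,-1,0,0,0,0,0],[-1,-1,0,0,0,0,0]],
])

```text
t: 12.78
ee_pos: [454.0, -74.1, 240.1]
orientation: [-2.884, 1.244, -0.009]
ft_force: [-0.7, -0.5, 0.5]
width: 87.8
grasp_force: 0.0
```

Call:
servo_tool([
  [[-1,-1,0,0,0,0,0],[-1,-0.5,0,0,0,0,0],[-1,0,0,0,0,0,0]],
])

```text
t: 13.03
ee_pos: [387.5, -73.3, 237.6]
orientation: [2.883, -1.246, -0.007]
ft_force: [0.4, 0.4, 0.7]
width: 87.9
grasp_force: 0.0
```

```bash
python3 -c "
from h import *
st();snap('top','t6.png',(285,170,345,225),10)"
```

```text
t 13.03 p [387.5 -73.3 237.6] thy -2.387 z [-0.004  0.001 -1.   ] q6 2.17 F [0.4 0.4 0.7] Mz [ 0.1  -0.03  0.03] w 87.9 gf 0.0
```

View pics/t6.png

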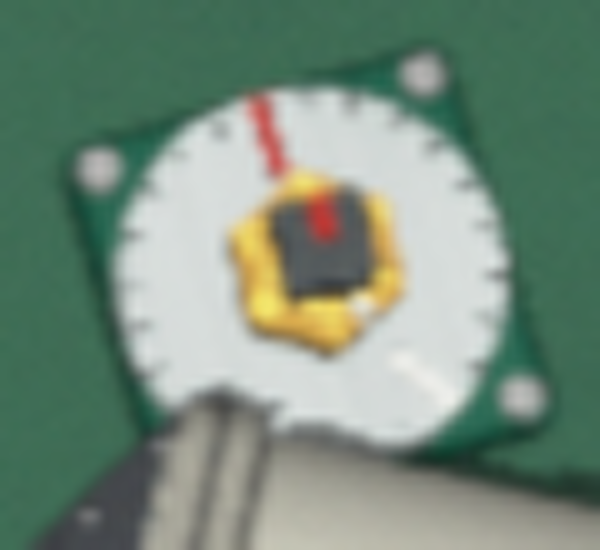

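Run:
```python
from h import *
def T1(u,v,z): return w('top',285+u/10,170+v/10,z)
ang=lambda a,b: round(float(np.arctan2(*(b-a)[[1,0]])),3)
c=np.array([532.7,-75.5,0])
for z in(80,86,89): print('stripe',T1(363,302,z),ang(c,T1(363,302,z)))
h=[T1(*p,128) for p in((272,210),(360,187),(378,280),(292,300))]
print(np.mean(h,axis=0),[ang(h[i],h[(i+1)%4])for i in range(4)],'ptr',ang(T1(325,240,128),T1(316,200,128)))
v=[T1(*p,89) for p in((303,170),(235,240),(255,325),(333,352),(402,285),(392,200))]
print('nut c',np.mean(v,axis=0),[ang(np.mean(v,axis=0),q) for q in v],[ang(v[i],v[(i+3)%6]) for i in range(3)])
```

```text
stripe [522.4 -89.3  80. ] -2.212
stripe [521.5 -88.9  86. ] -2.267
stripe [521.1 -88.7  89. ] -2.292
[531.775 -75.65  128.   ] [-1.301, -2.946, 1.812, 0.224] ptr 0.226
nut c [532.6 -76.3  89. ] [0.186, 1.326, 2.356, -2.996, -1.837, -0.847] [-2.976, -1.826, -0.817]
```

Run:
```python
from h import *
def T2(u,v,z): return w('top',150+u/5.5,145+v/5.5,z)
C=np.array([528.2,247.8,0])
for z in(60,80,100,115):
    o=[]
    for p,a in(((88,128),0),((265,525),2.094),((523,175),-2.094)):
        d=T2(*p,z)-C; o.append((round(np.hypot(d[0],d[1]),1),round((np.arctan2(d[1],d[0])-a),3)))
    print(z,o)
# divider tops z130: blue/yellow divider
a=T2(297,225,130)-C; b=T2(312,48,130)-C; print(np.arctan2((b-a)[1],(b-a)[0]),np.arctan2(b[1],b[0]))
for p in((273,45),(500,360)):
    d=T2(*p,136)-C; print('edge',np.hypot(d[0],d[1]),np.arctan2(d[1],d[0]))
st(); go(528,247.5,290,-0.93)
```

```text
60 [(np.float64(148.1), np.float64(0.943)), (np.float64(126.1), np.float64(0.905)), (np.float64(130.9), np.float64(1.033))]
80 [(np.float64(142.0), np.float64(0.946)), (np.float64(127.0), np.float64(0.932)), (np.float64(130.5), np.float64(1.003))]
100 [(np.float64(136.0), np.float64(0.951)), (np.float64(127.9), np.float64(0.958)), (np.float64(130.3), np.float64(0.972))]
115 [(np.float64(131.5), np.float64(0.955)), (np.float64(128.7), np.float64(0.978)), (np.float64(130.1), np.float64(0.949))]
-0.05309538581043927 -0.08421036904344698
edge 116.47188501951868 0.07993268674915688
edge 119.40418753125876 -1.9572124329301142
t 13.08 p [390.6 -73.7 238.3] thy -2.387 z [-0.001  0.    -1.   ] q6 2.17 F [ 1.8 -0.2  0.4] Mz [ 0.11 -0.05  0.04] w 87.8 gf 0.0
rows 17 per row [0.202 0.472 0.076] rz 0.982
```

The pointer is at about 0.23 rad, so the screw is near +0.06, and the nut is near 2.6. Both are within limits. Now the cover: the axis is at (528,247.5), the feeder's x is at 0.96, and the opening is at -0.94.

Call:
servo_tool([
  [[-1,0.2,0.472,0.16,0,0,0.985],[-1,0.2,0.472,0.16,0,0,0.985],[-1,0.2,0.472,0.16,0,0,0.985],[-1,0.2,0.472,0.16,0,0,0.985],[-1,0.2,0.472,0.16,0,0,0.985]],
])

```text
t: 13.5
ee_pos: [434.5, 21.7, 270.8]
orientation: [-3.084, 0.595, -0.003]
ft_force: [0.5, -0.3, 0.3]
width: 87.7
grasp_force: 0.0
```

Call:
servo_tool([
  [[-1,0.2,0.472,0.1,0,0,0.985],[-1,0.2,0.472,0.1,0,0,0.985],[-1,0.2,0.472,0.1,0,0,0.985],[-1,0.2,0.472,0.1,0,0,0.985],[-1,0.2,0.472,0.1,0,0,0.985]],
])

```text
t: 13.92
ee_pos: [474.3, 116.6, 290.6]
orientation: [-3.14, -0.077, -0.002]
ft_force: [-0.4, -0.3, 0.2]
width: 88.0
grasp_force: 0.0
```

Call:
servo_tool([
  [[-1,0.2,0.472,0,0,0,0.985],[-1,0.2,0.472,0,0,0,0.985],[-1,0.2,0.472,0,0,0,0.985],[-1,0.2,0.472,0,0,0,0.985],[-1,0.2,0.472,0,0,0,0.985]],
])

```text
t: 14.33
ee_pos: [514.2, 211.2, 290.2]
orientation: [-3.052, -0.745, -0.002]
ft_force: [0.0, 0.4, -0.5]
width: 88.1
grasp_force: 0.0
```

Call:
servo_tool([
  [[-1,0.2,0.472,0,0,0,0.985],[-1,0.2,0.472,0,0,0,0.985],[-1,0,0,0,0,0,0],[-1,0,0,0,0,0,0]],
])

```text
t: 14.67
ee_pos: [529.3, 248.2, 289.8]
orientation: [2.979, 0.997, 0.0]
ft_force: [-0.0, -0.8, 0.1]
width: 88.1
grasp_force: 0.0
```

```bash
python3 -c "
from h import *
st();go(528,247.5,222,-0.94,3)"
```

```text
t 14.67 p [529.3 248.2 289.8] thy -0.925 z [ 0. -0. -1.] q6 1.34 F [-0.  -0.8  0.1] Mz [-0.02  0.    0.  ] w 88.1 gf 0.0
rows 3 per row [-0.011 -0.006 -0.565] rz -0.058
```

Call:
servo_tool([
  [[-1,0,0,-0.565,0,0,-0.06],[-1,0,0,-0.565,0,0,-0.06],[-1,0,0,-0.565,0,0,-0.06],[1,0,0,0,0,0,0],[1,0,0,0,0,0,0]],
])

```text
t: 15.08
ee_pos: [528.0, 246.3, 221.6]
orientation: [2.987, 0.971, -0.004]
ft_force: [1.4, 0.5, -0.2]
width: 77.8
grasp_force: 0.0
```

Call:
servo_tool([
  [[1,0,0,0,0,0,0],[1,0,0,0,0,0,0],[1,0,0,0,0,0,0],[1,0,0,0,0,0,0],[1,0,0,0,0,0,0]],
])

```text
t: 15.5
ee_pos: [528.7, 247.3, 223.2]
orientation: [-2.987, -0.974, -0.002]
ft_force: [-0.2, -0.6, -1.6]
width: 44.4
grasp_force: 0.0
```

Call:
servo_tool([
  [[1,0,0,0,0,0,0],[1,0,0,0,0,0,0],[1,0,0,0,0,0,0],[1,0,0,0,0,0,0],[1,0,0,0,0,0,0]],
])

```text
t: 15.92
ee_pos: [528.0, 247.7, 222.3]
orientation: [-2.986, -0.973, 0.001]
ft_force: [-1.2, 2.2, 0.2]
width: 14.0
grasp_force: 30.0
```

Call:
servo_tool([
  [[1,0,0,0,0,0,0],[1,0,0,0,0,0,0]],
])

```text
t: 16.08
ee_pos: [528.0, 247.7, 222.4]
orientation: [-2.986, -0.973, 0.001]
ft_force: [-4.1, 3.7, 1.1]
width: 14.2
grasp_force: 30.0
```

```bash
python3 -c "
from h import *
st()"
```

```text
t 16.08 p [528.  247.7 222.4] thy -0.941 z [-0.001  0.001 -1.   ] q6 1.36 F [-4.1  3.7  1.1] Mz [ 0.65  0.43 -0.14] w 14.2 gf 30.0
```

Call:
servo_tool([
  [[1,0,0,0,0,0,0.99],[1,0,0,0,0,0,0.99],[1,0,0,0,0,0,0.99],[1,0,0,0,0,0,0.99],[1,0,0,0,0,0,0.99]],
])

```text
t: 16.5
ee_pos: [528.5, 247.3, 222.3]
orientation: [2.705, 1.597, 0.0]
ft_force: [-0.0, 1.3, -1.2]
width: 13.9
grasp_force: 30.0
```

Call:
servo_tool([
  [[1,0,0,0,0,0,0.99],[1,0,0,0,0,0,0.99],[1,0,0,0,0,0,0.99],[1,0,0,0,0,0,0.99],[1,0,0,0,0,0,0.99]],
])

```text
t: 16.92
ee_pos: [529.1, 247.1, 222.4]
orientation: [2.299, 2.139, 0.002]
ft_force: [3.2, 0.8, -1.9]
width: 14.1
grasp_force: 30.0
```

Call:
servo_tool([
  [[1,0,0,0,0,0,0.99],[1,0,0,0,0,0,0.99],[1,0,0,0,0,0,0.99],[1,0,0,0,0,0,0.99],[1,0,0,0,0,0,0.99]],
])

```text
t: 17.33
ee_pos: [529.8, 247.2, 222.4]
orientation: [1.787, 2.581, 0.003]
ft_force: [5.6, 0.6, -4.7]
width: 14.0
grasp_force: 30.0
```

Call:
servo_tool([
  [[1,0,0,0,0,0,0.99],[1,0,0,0,0,0,0.99],[1,0,0,0,0,0,0.99],[1,0,0,0,0,0,0.99],[1,0,0,0,0,0,0.99]],
])

```text
t: 17.75
ee_pos: [530.3, 247.5, 222.4]
orientation: [1.192, 2.903, 0.004]
ft_force: [8.3, 3.1, -6.1]
width: 14.0
grasp_force: 30.0
```

Call:
servo_tool([
  [[1,0,0,0,0,0,0.99],[1,0,0,0,0,0,0.99],[1,0,0,0,0,0,0],[1,0,0,0,0,0,0],[1,0,0,0,0,0,0]],
])

```text
t: 18.17
ee_pos: [530.5, 247.7, 222.4]
orientation: [0.942, 2.993, 0.004]
ft_force: [9.2, 4.4, -7.2]
width: 13.8
grasp_force: 30.0
```

```bash
python3 -c "
from h import *
st()"
```

```text
t 18.17 p [530.5 247.7 222.4] thy 0.961 z [ 0.005  0.001 -1.   ] q6 -0.54 F [ 9.2  4.4 -7.2] Mz [ 0.32 -1.01  0.05] w 13.8 gf 30.0
```

Call:
servo_tool([
  [[-1,0,0,0,0,0,0],[-1,0,0,0,0,0,0],[-1,0,0,0,0,0,0],[-1,0,0,0,0,0,0],[-1,0,0,1,0,0,0]],
])

```text
t: 18.58
ee_pos: [525.0, 245.6, 256.1]
orientation: [-0.941, -2.987, 0.014]
ft_force: [-0.8, 0.2, -1.1]
width: 43.5
grasp_force: 0.0
```

Call:
servo_tool([
  [[-1,0,0,1,0,0,0],[-1,0.07,-1,0,0,0,0.13],[-1,0.07,-1,0,0,0,0.13],[-1,0.07,-1,0,0,0,0.13],[-1,0.07,-1,0,0,0,0.13]],
])

```text
t: 19.0
ee_pos: [539.3, 85.8, 302.9]
orientation: [0.873, 3.017, 0.0]
ft_force: [-0.4, -0.1, -0.1]
width: 77.1
grasp_force: 0.0
```

Call:
servo_tool([
  [[-1,0.07,-1,0,0,0,0.13],[-1,0.07,-1,0,0,0,0.13],[-1,0.07,-1,0,0,0,0.13],[-1,0.07,-1,0,0,0,0.13],[-1,0.07,-1,0,0,0,0.13]],
])

```text
t: 19.42
ee_pos: [553.2, -114.8, 302.6]
orientation: [0.789, 3.041, -0.0]
ft_force: [0.4, 0.1, -0.6]
width: 87.9
grasp_force: 0.0
```

```bash
python3 -c "
from h import *
st();go(565,-286,240,1.115)
snap('top','t7.png',(150,140,450,260),2.6)"
```

```text
t 19.42 p [ 553.2 -114.8  302.6] thy 1.063 z [ 0. -0. -1.] q6 -1.29 F [ 0.4  0.1 -0.6] Mz [ 0.05 -0.12  0.01] w 87.9 gf 0.0
rows 5 per row [ 0.059 -0.856 -0.313] rz 0.119
```

View pics/t7.png

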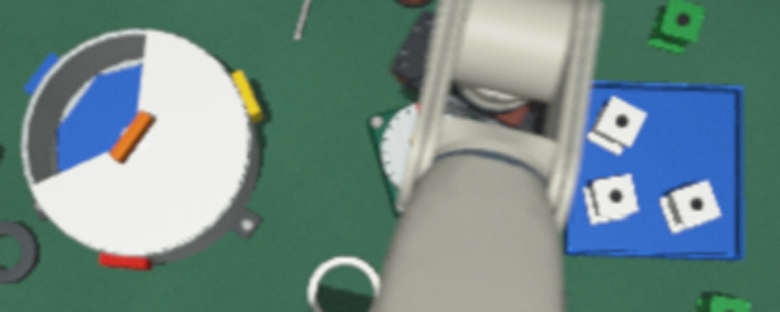

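The opening now lies over the blue compartment with no divider showing, and the bobbins have not moved. Going for bobbin 1.

Call:
servo_tool([
  [[-1,0.059,-0.856,-0.313,0,0,0.12],[-1,0.059,-0.856,-0.313,0,0,0.12],[-1,0.059,-0.856,-0.313,0,0,0.12],[-1,0.059,-0.856,-0.313,0,0,0.12],[-1,0.059,-0.856,-0.313,0,0,0.12]],
])

```text
t: 19.88
ee_pos: [565.2, -285.4, 239.3]
orientation: [-0.709, -3.06, 0.0]
ft_force: [1.6, -1.1, 0.1]
width: 87.8
grasp_force: 0.0
```

Call:
servo_tool([
  [[-1,0,0,0,0,0,0],[-1,0,0,0,0,0,0]],
])

```text
t: 20.05
ee_pos: [564.7, -285.1, 238.7]
orientation: [-0.714, -3.057, -0.001]
ft_force: [0.5, 0.3, 0.6]
width: 87.6
grasp_force: 0.0
```

```bash
python3 -c "
from h import *
st();go(565,-286,131,1.115)"
```

```text
t 20.05 p [ 564.7 -285.1  238.7] thy 1.112 z [-0.002  0.001 -1.   ] q6 -1.6 F [0.5 0.3 0.6] Mz [ 0.05 -0.12 -0.01] w 87.6 gf 0.0
rows 3 per row [ 0.002 -0.007 -0.898] rz 0.012
```

Call:
servo_tool([
  [[-1,0,-0.01,-0.9,0,0,0],[-1,0,-0.01,-0.9,0,0,0],[-1,0,0,-0.9,0,0,0],[1,0,0,0,0,0,0],[1,0,0,0,0,0,0]],
])

```text
t: 20.47
ee_pos: [564.7, -283.0, 131.0]
orientation: [-0.707, -3.057, -0.002]
ft_force: [1.3, 0.3, 0.8]
width: 78.0
grasp_force: 0.0
```

Call:
servo_tool([
  [[1,0,0,0,0,0,0],[1,0,0,0,0,0,0],[1,0,0,0,0,0,0],[1,0,0,0,0,0,0],[1,0,0,0,0,0,0]],
])

```text
t: 20.88
ee_pos: [566.0, -285.0, 133.2]
orientation: [0.71, 3.058, -0.001]
ft_force: [0.1, 0.3, 0.5]
width: 44.8
grasp_force: 0.0
```

Call:
servo_tool([
  [[1,0,0,0,0,0,0],[1,0,0,0,0,0,0],[1,0,0,0,0,0,0]],
])

```text
t: 21.13
ee_pos: [565.9, -285.0, 132.9]
orientation: [0.71, 3.059, -0.0]
ft_force: [-0.7, 1.5, 7.0]
width: 41.6
grasp_force: 29.9
```

```bash
python3 -c "
from h import *
st();go(528.7,331,335,2.531)"
```

```text
t 21.13 p [ 565.9 -285.   132.9] thy 1.115 z [ 0.001 -0.001 -1.   ] q6 -1.6 F [-0.7  1.5  7. ] Mz [ 0.11 -0.02 -0.01] w 41.6 gf 29.9
rows 17 per row [-0.055  0.906  0.297] rz 0.955
```

Call:
servo_tool([
  [[1,0,0,0.5,0,0,0],[1,0,0,1,0,0,0],[1,0,0,1,0,0,0],[1,0,0,1,0,0,0],[1,0,0,1,0,0,0]],
])

```text
t: 21.55
ee_pos: [564.9, -284.6, 313.5]
orientation: [-0.71, -3.06, -0.0]
ft_force: [0.9, -0.3, -0.5]
width: 41.5
grasp_force: 29.9
```

Call:
servo_tool([
  [[1,0,0.3,0.6,0,0,0.5],[1,-0.055,0.9,0,0,0,0.95],[1,-0.055,0.9,0,0,0,0.95],[1,-0.055,0.9,0,0,0,0.95],[1,-0.055,0.9,0,0,0,0.95]],
])

```text
t: 21.97
ee_pos: [556.0, -127.5, 336.0]
orientation: [0.122, 3.139, 0.0]
ft_force: [0.3, 1.1, 0.8]
width: 41.8
grasp_force: 29.9
```

Call:
servo_tool([
  [[1,-0.055,0.9,0,0,0,0.95],[1,-0.055,0.9,0,0,0,0.95],[1,-0.055,0.9,0,0,0,0.95],[1,-0.055,0.9,0,0,0,0.95],[1,-0.055,0.9,0,0,0,0.95]],
])

```text
t: 22.38
ee_pos: [545.0, 52.8, 335.8]
orientation: [0.528, -3.097, 0.0]
ft_force: [0.8, 0.7, -0.9]
width: 41.8
grasp_force: 29.9
```

Call:
servo_tool([
  [[1,-0.055,0.9,0,0,0,0.95],[1,-0.055,0.9,0,0,0,0.95],[1,-0.055,0.9,0,0,0,0.95],[1,-0.055,0.9,0,0,0,0.95],[1,-0.055,0.9,0,0,0,0.95]],
])

```text
t: 22.8
ee_pos: [534.0, 232.8, 335.8]
orientation: [1.154, -2.922, 0.0]
ft_force: [0.4, 0.1, -0.7]
width: 41.8
grasp_force: 29.9
```

Call:
servo_tool([
  [[1,-0.055,0.9,0,0,0,0.95],[1,-0.055,0.9,0,0,0,0.95],[1,0,0.4,0,0,0,0.5],[1,0,0,0,0,0,0],[1,0,0,0,0,0,0]],
])

```text
t: 23.22
ee_pos: [529.9, 319.2, 335.4]
orientation: [1.447, -2.787, 0.001]
ft_force: [-0.9, -1.3, -1.2]
width: 41.5
grasp_force: 29.9
```

```bash
python3 -c "
from h import *
st();go(528.7,331,163,2.531)"
```

```text
t 23.22 p [529.9 319.2 335.4] thy 2.529 z [-0.001 -0.001 -1.   ] q6 -2.01 F [-0.9 -1.3 -1.2] Mz [ 0.09 -0.12  0.01] w 41.5 gf 29.9
rows 5 per row [-0.006  0.059 -0.862] rz 0.005
```

Call:
servo_tool([
  [[1,-0.03,0.295,0,0,0,0],[1,0,0,-0.9,0,0,0],[1,0,0,-0.9,0,0,0],[1,0,0,-0.9,0,0,0],[1,0,0,0,0,0,0]],
])

```text
t: 23.63
ee_pos: [526.5, 328.2, 221.4]
orientation: [1.439, -2.781, 0.001]
ft_force: [0.3, -0.1, -1.4]
width: 41.6
grasp_force: 29.9
```

```bash
python3 -c "
from h import *
st();go(528.7,331,150,2.531)"
```

```text
t 23.63 p [526.5 328.2 221.4] thy 2.526 z [-0.009 -0.005 -1.   ] q6 -1.99 F [ 0.3 -0.1 -1.4] Mz [ 0.3  -0.45  0.03] w 41.6 gf 29.9
rows 2 per row [ 0.027  0.035 -0.893] rz 0.03
```

Call:
servo_tool([
  [[1,0,0,-0.6,0,0,0],[1,0,0,-0.6,0,0,0],[1,0,0,-0.4,0,0,0],[1,0,0,-0.2,0,0,0],[1,0,0,0,0,0,0]],
])

```text
t: 24.05
ee_pos: [529.0, 330.3, 155.5]
orientation: [1.445, -2.788, 0.0]
ft_force: [-0.4, -1.0, -0.9]
width: 41.7
grasp_force: 29.9
```

```bash
python3 -c "
from h import *
st();go(528.7,331,150,2.531)"
```

```text
t 24.05 p [529.  330.3 155.5] thy 2.527 z [-0.002 -0.001 -1.   ] q6 -1.99 F [-0.4 -1.  -0.9] Mz [ 0.12 -0.14  0.  ] w 41.7 gf 29.9
rows 1 per row [-0.009  0.019 -0.138] rz 0.046
```

Now I'll release partly (about 52 mm wide), lift clear, and go back for bobbin 2.

Call:
servo_tool([
  [[1,0,0,-0.14,0,0,0],[1,0,0,0,0,0,0],[-0.18,0,0,0,0,0,0],[-0.18,0,0,0,0,0,0],[-0.18,0,0,0,0,0,0]],
])

```text
t: 24.47
ee_pos: [529.4, 331.3, 151.1]
orientation: [-1.447, 2.787, 0.0]
ft_force: [-0.6, -0.3, 0.4]
width: 51.6
grasp_force: 0.0
```

Call:
servo_tool([
  [[-0.18,0,0,0,0,0,0],[-0.18,0,0,0.5,0,0,0],[-0.18,0,0,1,0,0,0],[-0.18,0,0,1,0,0,0],[-1,0,0,1,0,0,0]],
])

```text
t: 24.88
ee_pos: [528.6, 330.8, 291.6]
orientation: [1.447, -2.787, 0.0]
ft_force: [0.5, -0.1, 0.1]
width: 55.4
grasp_force: 0.0
```

Call:
servo_tool([
  [[-1,-0.07,-0.9,0,0,0,0.9],[-1,-0.07,-0.9,0,0,0,0.9],[-1,-0.07,-0.9,0,0,0,0.9],[-1,-0.07,-0.9,0,0,0,0.9],[-1,-0.07,-0.9,0,0,0,0.9]],
])

```text
t: 25.3
ee_pos: [507.5, 169.7, 289.5]
orientation: [1.912, -2.479, 0.059]
ft_force: [0.6, -0.5, -0.5]
width: 86.4
grasp_force: 0.0
```

```bash
python3 -c "
from h import *
st();go(481.5,-278,240,0.19+3.1416)
snap('top','t8.png',(150,140,450,260),2.6)"
```

```text
t 25.3 p [507.5 169.7 289.5] thy 2.885 z [ 0.015 -0.036 -0.999] q6 -2.54 F [ 0.6 -0.5 -0.5] Mz [ 0.13 -0.03  0.05] w 86.4 gf 0.0
rows 12 per row [-0.054 -0.933 -0.103] rz 0.427
```

View pics/t8.png

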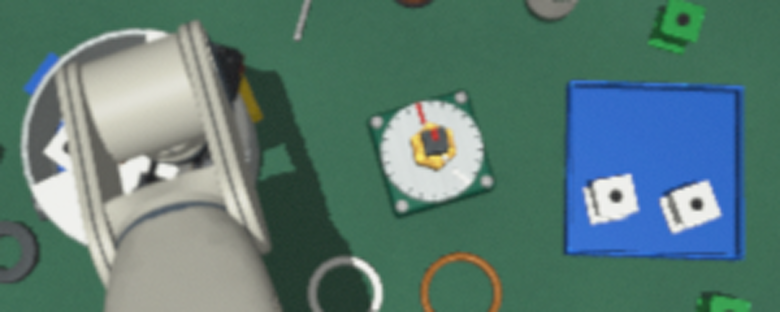

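Bobbin 1 is in the blue compartment and b2 and b3 haven't moved. I turned the wrist the wrong way and it is at its limit, so I'll turn it back, to tool y 0.19 at b2.

Call:
servo_tool([
  [[-1,0,-0.2,0,0,0,-1],[-1,0,-0.5,0,0,0,-1],[-1,-0.05,-0.9,0,0,0,-1],[-1,-0.05,-0.9,0,0,0,-1],[-1,-0.05,-0.9,0,0,0,-1]],
])

```text
t: 25.77
ee_pos: [501.0, 36.8, 289.1]
orientation: [1.329, -2.826, 0.052]
ft_force: [0.6, -0.5, -0.2]
width: 87.9
grasp_force: 0.0
```

Call:
servo_tool([
  [[-1,-0.05,-0.9,0,0,0,-1],[-1,-0.05,-0.9,0,0,0,-1],[-1,-0.05,-0.9,0,0,0,-1],[-1,-0.05,-0.9,0,0,0,-1],[-1,-0.05,-0.9,0,0,0,-1]],
])

```text
t: 26.18
ee_pos: [491.0, -143.9, 289.2]
orientation: [0.683, -3.041, 0.044]
ft_force: [0.8, 0.8, 0.3]
width: 88.0
grasp_force: 0.0
```

Call:
servo_tool([
  [[-1,-0.05,-0.9,0,0,0,-1],[-1,-0.05,-0.8,0,0,0,-1],[-1,0,0,0,0,0,-1],[-1,0,0,0,0,0,-1],[-1,0,0,0,0,0,-1]],
])

```text
t: 26.6
ee_pos: [487.2, -211.1, 288.9]
orientation: [0.006, -3.111, 0.034]
ft_force: [-0.5, 0.5, 0.3]
width: 87.5
grasp_force: 0.0
```

Call:
servo_tool([
  [[-1,0,0,0,0,0,-1],[-1,0,0,0,0,0,-1],[-1,0,0,0,0,0,-1],[-1,0,0,0,0,0,-1],[-1,0,0,0,0,0,-1]],
])

```text
t: 27.02
ee_pos: [487.5, -210.2, 289.0]
orientation: [-0.664, -3.035, 0.023]
ft_force: [-0.1, -0.3, -0.5]
width: 87.5
grasp_force: 0.0
```

Call:
servo_tool([
  [[-1,0,0,0,0,0,-1],[-1,0,0,0,0,0,-1],[-1,0,0,0,0,0,-1],[-1,0,0,0,0,0,-1],[-1,0,0,0,0,0,-1]],
])

```text
t: 27.43
ee_pos: [487.5, -210.2, 289.1]
orientation: [-1.304, -2.817, 0.01]
ft_force: [0.2, 0.8, 0.0]
width: 88.1
grasp_force: 0.0
```

Call:
servo_tool([
  [[-1,0,0,0,0,0,-1],[-1,0,0,0,0,0,-1],[-1,0,0,0,0,0,-1],[-1,0,0,0,0,0,-1],[-1,0,0,0,0,0,-1]],
])

```text
t: 27.85
ee_pos: [487.5, -210.2, 289.1]
orientation: [-1.882, -2.468, -0.003]
ft_force: [0.5, -0.3, 0.4]
width: 87.8
grasp_force: 0.0
```

Call:
servo_tool([
  [[-1,0,0,0,0,0,-1],[-1,0,0,0,0,0,0],[-1,0,0,0,0,0,0]],
])

```text
t: 28.1
ee_pos: [487.3, -210.4, 289.0]
orientation: [-1.98, -2.39, -0.005]
ft_force: [-0.4, -0.1, 0.5]
width: 88.0
grasp_force: 0.0
```

```bash
python3 -c "
from h import *
st();go(481.5,-278,200,0.19);snap('top','x.png',(360,165,440,245),7)"
```

```text
t 28.1 p [ 487.3 -210.4  289. ] thy 0.187 z [-0.027  0.027 -0.999] q6 -0.63 F [-0.4 -0.1  0.5] Mz [-0.07 -0.12 -0.  ] w 88.0 gf 0.0
rows 3 per row [-0.048 -0.564 -0.742] rz 0.01
```

Call:
servo_tool([
  [[-1,-0.048,-0.564,-0.742,-0.155,-0.155,0],[-1,-0.048,-0.564,-0.742,-0.155,-0.155,0],[-1,-0.048,-0.564,-0.742,0,0,0],[-1,0,0,0,0,0,0],[-1,0,0,0,0,0,0]],
])

```text
t: 28.57
ee_pos: [480.4, -278.3, 198.4]
orientation: [-2.006, -2.413, 0.001]
ft_force: [-0.1, -0.4, 0.4]
width: 87.7
grasp_force: 0.0
```

```bash
python3 -c "
from h import *
st();go(481.5,-277.5,131,0.19)"
```

```text
t 28.57 p [ 480.4 -278.3  198.4] thy 0.184 z [-0.003  0.002 -1.   ] q6 -0.73 F [-0.1 -0.4  0.4] Mz [-0.02 -0.12 -0.01] w 87.7 gf 0.0
rows 2 per row [ 0.013  0.01  -0.842] rz 0.035
```

Call:
servo_tool([
  [[-1,0.01,0.01,-0.7,0,0,0],[-1,0.01,0.01,-0.7,0,0,0],[-1,0,0,-0.28,0,0,0],[1,0,0,0,0,0,0],[1,0,0,0,0,0,0]],
])

```text
t: 28.98
ee_pos: [482.6, -277.1, 133.6]
orientation: [2.006, 2.417, -0.001]
ft_force: [0.2, -0.3, 0.2]
width: 78.3
grasp_force: 0.0
```

Call:
servo_tool([
  [[1,0,0,0,0,0,0],[1,0,0,0,0,0,0],[1,0,0,0,0,0,0],[1,0,0,0,0,0,0],[1,0,0,0,0,0,0]],
])

```text
t: 29.4
ee_pos: [482.2, -277.6, 133.2]
orientation: [2.007, 2.415, -0.001]
ft_force: [-0.6, 0.6, 0.8]
width: 44.5
grasp_force: 0.0
```

Call:
servo_tool([
  [[1,0,0,0,0,0,0],[1,0,0,0,0,0,0],[1,0,0,0,0,0,0]],
])

```text
t: 29.65
ee_pos: [482.2, -277.7, 133.0]
orientation: [2.008, 2.416, -0.001]
ft_force: [-1.3, -0.6, 5.6]
width: 41.6
grasp_force: 30.0
```

Call:
servo_tool([
  [[1,0,0,0.5,0,0,0],[1,0,0,1,0,0,0],[1,0,0,1,0,0,0],[1,0,0,1,0,0,0],[1,0,0,1,0,0,0]],
])

```text
t: 30.07
ee_pos: [481.5, -277.2, 314.0]
orientation: [-2.007, -2.415, 0.001]
ft_force: [0.5, -1.1, -0.5]
width: 41.4
grasp_force: 30.0
```

```bash
python3 -c "
from h import *
st();go(607.3,276,340,-0.611)"
```

```text
t 30.07 p [ 481.5 -277.2  314. ] thy 0.184 z [-0.001  0.    -1.   ] q6 -0.73 F [ 0.5 -1.1 -0.5] Mz [-0.07 -0.12 -0.01] w 41.4 gf 30.0
rows 14 per row [0.225 0.988 0.046] rz -0.651
```

Call:
servo_tool([
  [[1,0.1,0.46,0.2,0,0,-0.3],[1,0.21,0.92,0.1,0,0,-0.61],[1,0.21,0.92,0.1,0,0,-0.61],[1,0.21,0.92,0.1,0,0,-0.61],[1,0.21,0.92,0.1,0,0,-0.61]],
])

```text
t: 30.48
ee_pos: [519.4, -110.4, 336.7]
orientation: [-2.285, -2.155, 0.001]
ft_force: [1.2, 0.0, -1.3]
width: 41.6
grasp_force: 30.0
```

Call:
servo_tool([
  [[1,0.21,0.92,0,0,0,-0.61],[1,0.21,0.92,0,0,0,-0.61],[1,0.21,0.92,0,0,0,-0.61],[1,0.21,0.92,0,0,0,-0.61],[1,0.21,0.92,0,0,0,-0.61]],
])

```text
t: 30.9
ee_pos: [561.5, 74.0, 336.3]
orientation: [-2.55, -1.834, 0.001]
ft_force: [1.1, -0.1, -0.9]
width: 41.6
grasp_force: 30.0
```

Call:
servo_tool([
  [[1,0.21,0.92,0,0,0,-0.61],[1,0.21,0.92,0,0,0,-0.61],[1,0.21,0.92,0,0,0,-0.61],[1,0.21,0.92,0,0,0,-0.61],[1,0.21,0.92,0,0,0,-0.61]],
])

```text
t: 31.32
ee_pos: [603.4, 258.0, 336.1]
orientation: [-2.771, -1.48, 0.002]
ft_force: [0.9, 0.2, -1.3]
width: 41.7
grasp_force: 30.0
```

Call:
servo_tool([
  [[1,0.1,0.46,0,0,0,-0.3],[1,0,0,0,0,0,0],[1,0,0,0,0,0,0]],
])

```text
t: 31.57
ee_pos: [607.2, 275.2, 335.6]
orientation: [-2.787, -1.45, 0.003]
ft_force: [-0.1, -0.2, -1.2]
width: 41.7
grasp_force: 30.0
```

```bash
python3 -c "
from h import *
st();go(607.3,276,150,-0.611)
snap('top','t9.png',(150,140,260,245),5.5)"
```

```text
t 31.57 p [607.2 275.2 335.6] thy -0.611 z [-0.002 -0.001 -1.   ] q6 1.02 F [-0.1 -0.2 -1.2] Mz [ 0.01 -0.02 -0.05] w 41.7 gf 30.0
rows 5 per row [ 0.001  0.004 -0.928] rz 0.0
```

View pics/t9.png

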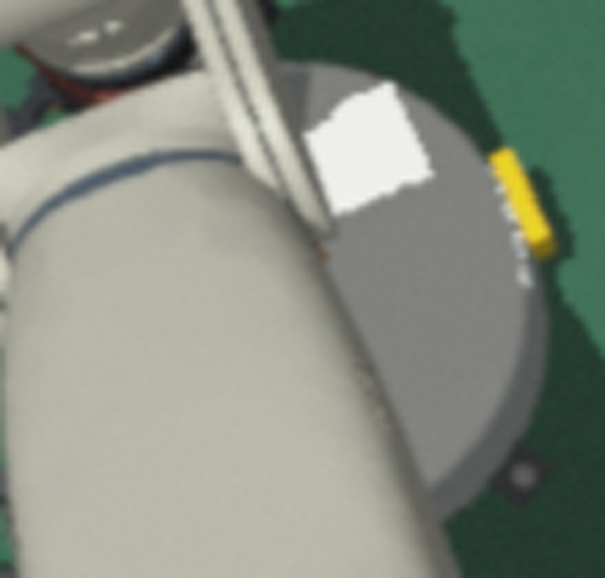

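The arm hides the compartment in that view, so I'll carry on with the planned drop at B.

Call:
servo_tool([
  [[1,0,0,-0.6,0,0,0],[1,0,0,-1,0,0,0],[1,0,0,-0.9,0,0,0],[1,0,0,-0.8,0,0,0],[1,0,0,-0.6,0,0,0]],
])

```text
t: 32.03
ee_pos: [606.3, 272.0, 177.8]
orientation: [-2.789, -1.445, 0.006]
ft_force: [-1.0, 0.9, -1.5]
width: 41.5
grasp_force: 30.0
```

Call:
servo_tool([
  [[1,0,0,-0.4,0,0,0],[1,0,0,-0.3,0,0,0],[1,0,0,0,0,0,0],[1,0,0,0,0,0,0]],
])

```text
t: 32.37
ee_pos: [607.7, 273.5, 152.7]
orientation: [-2.789, -1.445, 0.002]
ft_force: [-0.6, 0.2, -0.7]
width: 41.6
grasp_force: 30.0
```

```bash
python3 -c "
from h import *
st()"
```

```text
t 32.37 p [607.7 273.5 152.7] thy -0.614 z [-0.001 -0.    -1.   ] q6 1.02 F [-0.6  0.2 -0.7] Mz [-0.   -0.09 -0.06] w 41.6 gf 30.0
```

Call:
servo_tool([
  [[-0.18,0,0,0,0,0,0],[-0.18,0,0,0,0,0,0],[-0.18,0,0,0,0,0,0],[-0.18,0,0,0,0,0,0],[-0.18,0,0,0.5,0,0,0]],
])

```text
t: 32.78
ee_pos: [605.8, 273.8, 170.0]
orientation: [-2.788, -1.447, 0.009]
ft_force: [-1.7, 0.1, -0.1]
width: 51.8
grasp_force: 0.0
```

Call:
servo_tool([
  [[-0.18,0,0,1,0,0,0],[-0.18,0,0,1,0,0,0],[-1,0,0,1,0,0,0],[-1,-0.2,-0.9,0,0,0,0.6],[-1,-0.2,-0.9,0,0,0,0.6]],
])

```text
t: 33.2
ee_pos: [592.9, 203.7, 296.6]
orientation: [2.703, 1.598, 0.011]
ft_force: [0.0, 0.0, -1.4]
width: 68.0
grasp_force: 0.0
```

Call:
servo_tool([
  [[-1,-0.2,-0.9,0,0,0,0.6],[-1,-0.2,-0.9,0,0,0,0.6],[-1,-0.2,-0.9,0,0,0,0.6],[-1,-0.2,-0.9,0,0,0,0.6],[-1,-0.2,-0.9,0,0,0,0.6]],
])

```text
t: 33.62
ee_pos: [551.0, 21.1, 293.3]
orientation: [2.475, 1.934, 0.001]
ft_force: [0.9, -0.3, -0.5]
width: 87.8
grasp_force: 0.0
```

```bash
python3 -c "
from h import *
st();go(473,-367,220,0.325)
snap('top','t10.png',(150,140,450,260),2.6)"
```

```text
t 33.62 p [551.   21.1 293.3] thy -0.244 z [ 0.001 -0.    -1.   ] q6 0.26 F [ 0.9 -0.3 -0.5] Mz [-0.04 -0.03  0.01] w 87.8 gf 0.0
rows 10 per row [-0.195 -0.97  -0.183] rz 0.652
```

View pics/t10.png

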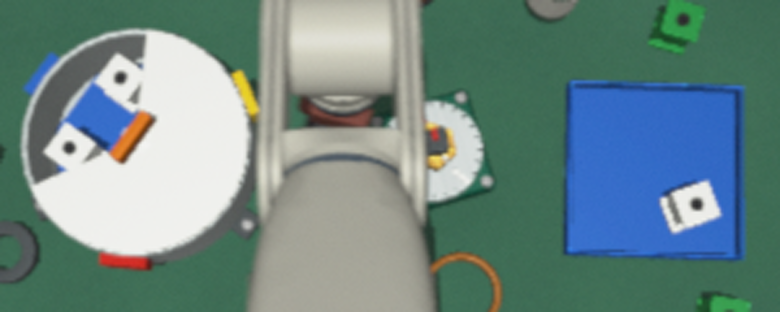

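Both bobbins stand in the blue compartment, at (120,77) and (69,147), with a gap between them. b3 is still at (697,204).

Call:
servo_tool([
  [[-1,-0.195,-0.97,-0.183,0,0,0.652],[-1,-0.195,-0.97,-0.183,0,0,0.652],[-1,-0.195,-0.97,-0.183,0,0,0.652],[-1,-0.195,-0.97,-0.183,0,0,0.652],[-1,-0.195,-0.97,-0.183,0,0,0.652]],
])

```text
t: 34.08
ee_pos: [512.1, -173.1, 256.4]
orientation: [2.175, 2.265, 0.0]
ft_force: [1.1, -0.5, 0.2]
width: 87.7
grasp_force: 0.0
```

Call:
servo_tool([
  [[-1,-0.195,-0.97,-0.183,0,0,0.652],[-1,-0.195,-0.97,-0.183,0,0,0.652],[-1,-0.195,-0.97,-0.183,0,0,0.652],[-1,-0.195,-0.97,-0.183,0,0,0.652],[-1,-0.195,-0.97,-0.183,0,0,0.652]],
])

```text
t: 34.5
ee_pos: [473.1, -367.4, 219.6]
orientation: [1.833, 2.551, -0.001]
ft_force: [1.0, 0.3, 0.4]
width: 87.9
grasp_force: 0.0
```

Call:
servo_tool([
  [[-1,0,0,0,0,0,0],[-1,0,0,0,0,0,0],[-1,0,0,0,0,0,0]],
])

```text
t: 34.75
ee_pos: [473.5, -365.2, 219.5]
orientation: [-1.838, -2.547, 0.0]
ft_force: [0.3, -0.6, -0.3]
width: 88.0
grasp_force: 0.0
```

```bash
python3 -c "
from h import *
st();go(473.5,-366.5,131,0.325)
a=w('top',150+120/2.6,140+77/2.6,78);b=w('top',150+69/2.6,140+147/2.6,78);print(a,b,(a+b)/2,np.linalg.norm(a-b),w('top',150+697/2.6,140+204/2.6,74))"
```

```text
t 34.75 p [ 473.5 -365.2  219.5] thy 0.321 z [-0. -0. -1.] q6 -1.0 F [ 0.3 -0.6 -0.3] Mz [-0.03 -0.08 -0.01] w 88.0 gf 0.0
rows 3 per row [-0.    -0.011 -0.738] rz 0.017
[608.5 275.3  78. ] [528.6 329.6  78. ] [568.55 302.45  78.  ] 96.60486530190909 [ 473.3 -368.    74. ]
```

Call:
servo_tool([
  [[-1,0,-0.02,-0.9,0,0,0],[-1,0,-0.02,-0.9,0,0,0],[-1,0,-0.01,-0.41,0,0,0],[1,0,0,0,0,0,0],[1,0,0,0,0,0,0]],
])

```text
t: 35.17
ee_pos: [474.0, -365.9, 130.9]
orientation: [-1.834, -2.549, 0.001]
ft_force: [-0.4, 0.3, 0.3]
width: 77.9
grasp_force: 0.0
```

Call:
servo_tool([
  [[1,0,0,0,0,0,0],[1,0,0,0,0,0,0],[1,0,0,0,0,0,0],[1,0,0,0,0,0,0],[1,0,0,0,0,0,0]],
])

```text
t: 35.58
ee_pos: [473.9, -367.7, 131.9]
orientation: [1.836, 2.548, -0.001]
ft_force: [-0.4, 1.3, -0.0]
width: 44.7
grasp_force: 0.0
```

Call:
servo_tool([
  [[1,0,0,0,0,0,0],[1,0,0,0,0,0,0],[1,0,0,0,0,0,0]],
])

```text
t: 35.83
ee_pos: [473.9, -367.7, 131.7]
orientation: [1.837, 2.548, -0.001]
ft_force: [-0.3, 0.9, 6.0]
width: 41.7
grasp_force: 29.9
```

Call:
servo_tool([
  [[1,0,0,0.5,0,0,0],[1,0,0,1,0,0,0],[1,0,0,1,0,0,0],[1,0,0,1,0,0,0],[1,0,0,1,0,0,0]],
])

```text
t: 36.25
ee_pos: [473.1, -367.2, 312.5]
orientation: [-1.836, -2.548, 0.001]
ft_force: [1.5, -1.1, -0.3]
width: 41.5
grasp_force: 29.9
```

```bash
python3 -c "
from h import *
st();go(568.7,302.7,340,-0.611,18)"
```

```text
t 36.25 p [ 473.1 -367.2  312.5] thy 0.322 z [-0.001  0.    -1.   ] q6 -1.0 F [ 1.5 -1.1 -0.3] Mz [-0.04 -0.14  0.02] w 41.5 gf 29.9
rows 18 per row [0.133 0.93  0.038] rz -0.594
```

Call:
servo_tool([
  [[1,0.07,0.46,0.2,0,0,-0.3],[1,0.133,0.93,0.1,0,0,-0.594],[1,0.133,0.93,0.1,0,0,-0.594],[1,0.133,0.93,0.1,0,0,-0.594],[1,0.133,0.93,0.1,0,0,-0.594]],
])

```text
t: 36.67
ee_pos: [497.3, -198.8, 335.1]
orientation: [-2.125, -2.313, 0.001]
ft_force: [0.3, -0.5, -0.9]
width: 41.5
grasp_force: 29.9
```

Call:
servo_tool([
  [[1,0.133,0.93,0,0,0,-0.594],[1,0.133,0.93,0,0,0,-0.594],[1,0.133,0.93,0,0,0,-0.594],[1,0.133,0.93,0,0,0,-0.594],[1,0.133,0.93,0,0,0,-0.594]],
])

```text
t: 37.08
ee_pos: [524.0, -12.6, 334.9]
orientation: [-2.406, -2.02, 0.001]
ft_force: [0.4, 0.6, -0.8]
width: 41.6
grasp_force: 29.9
```

Call:
servo_tool([
  [[1,0.133,0.93,0,0,0,-0.594],[1,0.133,0.93,0,0,0,-0.594],[1,0.133,0.93,0,0,0,-0.594],[1,0.133,0.93,0,0,0,-0.594],[1,0.133,0.93,0,0,0,-0.594]],
])

```text
t: 37.5
ee_pos: [550.6, 173.5, 334.8]
orientation: [-2.646, -1.693, 0.001]
ft_force: [0.1, -0.2, -1.3]
width: 41.7
grasp_force: 29.9
```

Call:
servo_tool([
  [[1,0.133,0.93,0,0,0,-0.594],[1,0.133,0.93,0,0,0,-0.594],[1,0.133,0.93,0,0,0,-0.594],[1,0.063,0.47,0,0,0,-0.29],[1,0,0,0,0,0,0]],
])

```text
t: 37.92
ee_pos: [569.3, 305.9, 334.4]
orientation: [-2.784, -1.453, -0.0]
ft_force: [0.4, -0.8, -0.8]
width: 41.6
grasp_force: 29.9
```

Call:
servo_tool([
  [[1,0,0,0,0,0,0],[1,0,0,0,0,0,0]],
])

```text
t: 38.08
ee_pos: [569.0, 301.2, 334.5]
orientation: [2.786, 1.451, -0.003]
ft_force: [-0.1, -0.4, -0.6]
width: 41.9
grasp_force: 29.9
```

```bash
python3 -c "
from h import *
st();go(568.7,302.7,240,-0.611)"
```

```text
t 38.08 p [569.  301.2 334.5] thy -0.61 z [-0.002 -0.001 -1.   ] q6 1.08 F [-0.1 -0.4 -0.6] Mz [-0.04 -0.08  0.02] w 41.9 gf 29.9
rows 3 per row [-0.002  0.012 -0.787] rz -0.003
```

Call:
servo_tool([
  [[1,0,0.02,-0.6,0,0,0],[1,0,0,-0.9,0,0,0],[1,0,0,-0.8,0,0,0],[1,0,0,-0.5,0,0,0],[1,0,0,0,0,0,0]],
])

```text
t: 38.5
ee_pos: [567.1, 299.9, 218.3]
orientation: [-2.787, -1.449, 0.014]
ft_force: [0.0, -0.5, -0.9]
width: 41.5
grasp_force: 29.9
```

Call:
servo_tool([
  [[1,0,0,0,0,0,0],[1,0,0,0,0,0,0]],
])

```text
t: 38.67
ee_pos: [570.3, 302.4, 224.6]
orientation: [-2.787, -1.449, -0.003]
ft_force: [0.4, 0.8, -0.1]
width: 41.6
grasp_force: 29.9
```

```bash
python3 -c "
from h import *
st();go(568.7,302.7,163,-0.611,5)"
```

```text
t 38.67 p [570.3 302.4 224.6] thy -0.612 z [ 0.001  0.001 -1.   ] q6 1.08 F [ 0.4  0.8 -0.1] Mz [-0.08 -0.    0.04] w 41.6 gf 29.9
rows 5 per row [-0.008  0.002 -0.308] rz 0.002
```

Call:
servo_tool([
  [[1,-0.02,0,-0.25,0,0,0],[1,0,0,-0.25,0,0,0],[1,0,0,-0.25,0,0,0],[1,0,0,-0.25,0,0,0],[1,0,0,-0.25,0,0,0]],
])

```text
t: 39.08
ee_pos: [568.4, 302.9, 171.9]
orientation: [-2.786, -1.451, 0.001]
ft_force: [0.1, 0.1, -0.7]
width: 41.5
grasp_force: 29.9
```

Call:
servo_tool([
  [[1,0,0,-0.2,0,0,0],[1,0,0,-0.1,0,0,0],[1,0,0,0,0,0,0],[1,0,0,0,0,0,0]],
])

```text
t: 39.42
ee_pos: [568.5, 303.0, 160.6]
orientation: [-2.786, -1.451, 0.001]
ft_force: [-0.4, 0.5, -1.0]
width: 41.7
grasp_force: 29.9
```

```bash
python3 -c "
from h import *
st()"
```

```text
t 39.42 p [568.5 303.  160.6] thy -0.611 z [-0.001 -0.    -1.   ] q6 1.08 F [-0.4  0.5 -1. ] Mz [ 0.02  0.01 -0.01] w 41.7 gf 29.9
```

Call:
servo_tool([
  [[-0.18,0,0,0,0,0,0],[-0.18,0,0,0,0,0,0],[-0.18,0,0,0,0,0,0],[-0.18,0,0,0,0,0,0],[-0.18,0,0,0.4,0,0,0]],
])

```text
t: 39.83
ee_pos: [567.2, 302.2, 174.8]
orientation: [-2.786, -1.451, 0.008]
ft_force: [-0.4, -0.9, -0.4]
width: 51.9
grasp_force: 0.0
```

Call:
servo_tool([
  [[-0.18,0,0,1,0,0,0],[-0.18,0,0,1,0,0,0],[-1,0,0,1,0,0,0],[-1,-0.2,-0.9,0,0,0,0],[-1,-0.2,-0.9,0,0,0,0]],
])

```text
t: 40.25
ee_pos: [553.8, 231.9, 300.6]
orientation: [2.784, 1.454, 0.011]
ft_force: [-1.3, -0.5, 0.2]
width: 68.2
grasp_force: 0.0
```

Call:
servo_tool([
  [[-1,-0.2,-0.9,0,0,0,0],[-1,-0.2,-0.9,0,0,0,0],[-1,0,-0.9,0,0,0,0],[-1,0,-0.9,0,0,0,0],[-1,0,0,0,0,0,0]],
])

```text
t: 40.67
ee_pos: [536.1, 82.3, 297.4]
orientation: [2.788, 1.445, -0.001]
ft_force: [0.8, 0.3, -0.2]
width: 87.7
grasp_force: 0.0
```

```bash
python3 -c "
from h import *
st();go(529.5,247.8,290,-0.611)
snap('top','t11.png',(150,140,260,245),5.5)"
```

```text
t 40.67 p [536.1  82.3 297.4] thy -0.614 z [-0.    -0.001 -1.   ] q6 0.75 F [ 0.8  0.3 -0.2] Mz [-0.06 -0.02 -0.01] w 87.7 gf 0.0
rows 5 per row [-0.033  0.828 -0.037] rz 0.008
```

View pics/t11.png

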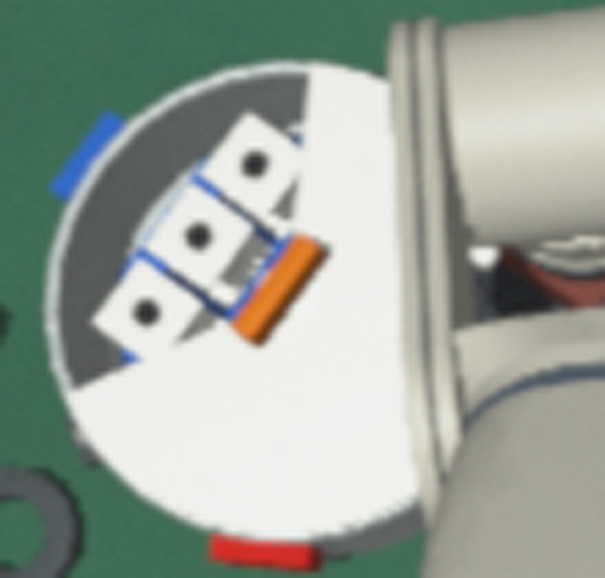

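All three bobbins stand in the blue compartment, at (255,163), (198,237) and (147,312). To shut the cover I'll grip the bar across its 60 mm length, which keeps the wrist within its range.

Call:
servo_tool([
  [[-1,-0.033,0.828,0,0,0,0],[-1,-0.033,0.828,0,0,0,0],[-1,-0.033,0.828,0,0,0,0],[-1,-0.033,0.828,0,0,0,0],[-1,-0.033,0.828,0,0,0,0]],
])

```text
t: 41.13
ee_pos: [529.5, 255.2, 297.3]
orientation: [-2.786, -1.451, -0.0]
ft_force: [1.2, 0.6, -0.5]
width: 88.1
grasp_force: 0.0
```

Call:
servo_tool([
  [[-1,0,0,0,0,0,0],[-1,0,0,0,0,0,0],[-1,0,0,0,0,0,0]],
])

```text
t: 41.38
ee_pos: [529.5, 253.1, 296.8]
orientation: [-2.785, -1.453, 0.001]
ft_force: [0.1, 0.0, 0.8]
width: 87.8
grasp_force: 0.0
```

```bash
python3 -c "
from h import *
st();go(529.5,247.8,222,-0.611,3)
T=lambda u,v:w('top',150+u/5.5,140+v/5.5,177)
print((T(312,250)+T(248,330))/2)"
```

```text
t 41.38 p [529.5 253.1 296.8] thy -0.609 z [-0.001 -0.    -1.   ] q6 1.03 F [0.1 0.  0.8] Mz [-0.02  0.01 -0.04] w 87.8 gf 0.0
rows 3 per row [-0.    -0.044 -0.624] rz -0.007
[525.45 243.4  177.  ]
```

Call:
servo_tool([
  [[-1,-0.02,-0.14,-0.4,0,0,0],[-1,0,0,-0.8,0,0,0],[-1,0,0,-0.5,0,0,0],[-1,0,0,-0.17,0,0,0],[1,0,0,0,0,0,0]],
])

```text
t: 41.8
ee_pos: [528.4, 245.6, 220.5]
orientation: [-2.787, -1.449, 0.007]
ft_force: [-0.2, 0.5, 0.2]
width: 84.2
grasp_force: 0.0
```

Call:
servo_tool([
  [[1,0,0,0,0,0,0],[1,0,0,0,0,0,0],[1,0,0,0,0,0,0],[1,0,0,0,0,0,0],[1,0,0,0,0,0,0]],
])

```text
t: 42.22
ee_pos: [528.9, 247.8, 223.5]
orientation: [-2.785, -1.449, -0.001]
ft_force: [-4.3, 2.4, 4.3]
width: 60.0
grasp_force: 30.0
```

Call:
servo_tool([
  [[1,0,0,0,0,0,0],[1,0,0,0,0,0,0]],
])

```text
t: 42.38
ee_pos: [528.9, 247.8, 223.5]
orientation: [-2.785, -1.449, -0.001]
ft_force: [-4.2, 2.5, 4.3]
width: 59.7
grasp_force: 30.0
```

```bash
python3 -c "
from h import *
st()"
```

```text
t 42.38 p [528.9 247.8 223.5] thy -0.611 z [-0.     0.002 -1.   ] q6 1.03 F [-4.2  2.5  4.3] Mz [ 0.7   0.91 -0.11] w 59.7 gf 30.0
```

Gripped at 60 mm. Turning +2.094 rad, which is 24 units.

Call:
servo_tool([
  [[1,0,0,0,0,0,1],[1,0,0,0,0,0,1],[1,0,0,0,0,0,1],[1,0,0,0,0,0,1],[1,0,0,0,0,0,1]],
])

```text
t: 42.8
ee_pos: [529.2, 247.7, 223.5]
orientation: [-2.402, -2.023, -0.002]
ft_force: [0.5, 2.2, 2.6]
width: 59.7
grasp_force: 30.0
```

Call:
servo_tool([
  [[1,0,0,0,0,0,1],[1,0,0,0,0,0,1],[1,0,0,0,0,0,1],[1,0,0,0,0,0,1],[1,0,0,0,0,0,1]],
])

```text
t: 43.22
ee_pos: [529.6, 247.7, 223.5]
orientation: [-1.908, -2.496, -0.002]
ft_force: [2.3, 3.6, 1.6]
width: 60.1
grasp_force: 30.0
```

Call:
servo_tool([
  [[1,0,0,0,0,0,1],[1,0,0,0,0,0,1],[1,0,0,0,0,0,1],[1,0,0,0,0,0,1],[1,0,0,0,0,0,1]],
])

```text
t: 43.63
ee_pos: [529.9, 247.9, 223.5]
orientation: [1.321, 2.849, 0.003]
ft_force: [3.5, 5.4, -0.1]
width: 60.0
grasp_force: 30.0
```

Call:
servo_tool([
  [[1,0,0,0,0,0,1],[1,0,0,0,0,0,1],[1,0,0,0,0,0,1],[1,0,0,0,0,0,1],[1,0,0,0,0,0,1]],
])

```text
t: 44.05
ee_pos: [530.2, 248.2, 223.5]
orientation: [0.673, 3.066, 0.004]
ft_force: [3.9, 8.7, -1.6]
width: 60.0
grasp_force: 30.0
```

Call:
servo_tool([
  [[1,0,0,0,0,0,1],[1,0,0,0,0,0,1],[1,0,0,0,0,0,1],[1,0,0,0,0,0,1],[1,0,0,0,0,0,0]],
])

```text
t: 44.47
ee_pos: [530.2, 248.5, 223.5]
orientation: [0.129, 3.135, 0.004]
ft_force: [3.0, 8.8, -1.9]
width: 59.9
grasp_force: 30.0
```

Call:
servo_tool([
  [[1,0,0,0,0,0,0],[1,0,0,0,0,0,0],[1,0,0,0,0,0,0]],
])

```text
t: 44.72
ee_pos: [530.2, 248.5, 223.5]
orientation: [0.135, 3.135, 0.004]
ft_force: [2.5, 9.0, -2.4]
width: 59.6
grasp_force: 30.0
```

```bash
python3 -c "
from h import *
st()"
```

```text
t 44.72 p [530.2 248.5 223.5] thy 1.484 z [ 0.004  0.002 -1.   ] q6 -1.07 F [ 2.5  9.  -2.4] Mz [ 0.3  -0.13  0.15] w 59.6 gf 30.0
```

Call:
servo_tool([
  [[-1,0,0,0,0,0,0],[-1,0,0,0,0,0,0],[-1,0,0,0,0,0,0],[-1,0,0,0,0,0,0],[-1,0,0,0.5,0,0,0]],
])

```text
t: 45.13
ee_pos: [527.4, 246.0, 239.4]
orientation: [-0.137, -3.133, 0.005]
ft_force: [0.1, -1.0, -0.2]
width: 86.8
grasp_force: 0.0
```

Call:
servo_tool([
  [[-1,0,0,1,0,0,0],[-1,0,0,1,0,0,0],[-1,-0.3,-0.9,0,0,0,0],[-1,-0.3,-0.9,0,0,0,0],[-1,-0.3,-0.9,0,0,0,0]],
])

```text
t: 45.55
ee_pos: [492.7, 138.0, 323.1]
orientation: [0.135, 3.137, -0.0]
ft_force: [0.2, 0.3, -0.2]
width: 87.5
grasp_force: 0.0
```

Call:
servo_tool([
  [[-1,-0.3,-0.9,0,0,0,0],[-1,-0.3,-0.9,0,0,0,0],[-1,-0.3,-0.9,0,0,0,0],[-1,0,0,0,0,0,0],[-1,0,0,0,0,0,0]],
])

```text
t: 45.97
ee_pos: [456.7, 29.3, 322.5]
orientation: [0.143, 3.138, -0.001]
ft_force: [0.4, -0.7, -0.1]
width: 88.0
grasp_force: 0.0
```

```bash
python3 -c "
from h import *
st();snap('top','t12.png',(150,130,350,260),4)"
```

```text
t 45.97 p [456.7  29.3 322.5] thy 1.48 z [ 0.001 -0.    -1.   ] q6 -1.44 F [ 0.4 -0.7 -0.1] Mz [ 0.02 -0.14 -0.01] w 88.0 gf 0.0
```

View pics/t12.png

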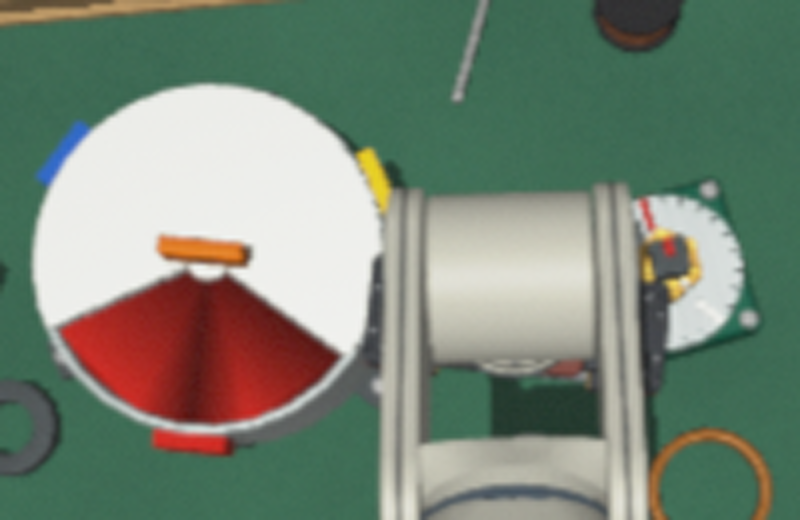

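The opening lies squarely over the red blank, the stop is unchanged, and the gripper is clear of everything. Handing in.

```bash
python3 -c "
from h import *
print(close_job())"
```

```text
the job is handed in; nothing more can be done
None
```

I handed the job in at about 46 s with every step done as far as the camera shows: screw set on the red mark (about +0.06 rad), jam nut tight at about 2.6 rad, all three white bobbins standing in the blue compartment, and the cover shut over the red blank; the hand-in returned no verdict.

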